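Clamp a wooden block on end in a small press, to the click of its torque knob

ROBOT

A 6-joint arm with a two-finger parallel gripper is mounted at the origin on a cart in front of the work surface, level with it; the furniture and walls round the work are solid. World frame = base frame: x ahead of the robot, y to its left, z up, the work surface at z = 0. Lengths are in m, angles in degrees, forces in N, time in s.
With the tool pointing down it reaches from about 0.35 to 0.875 m from the base axis. Payload 4.2 kg.
Tool frame: the origin (TCP) lies between the finger pads; the fingertips stand 17 mm ahead of it and the grasp point (between the pads) lies 2 mm behind it; z points along the fingers, y is the line along which they close (so a half turn about z gives the same grasp; the last joint's range is limited). The gripper opens to 87 mm and grips with 3 to 60 N. Pads are 19 mm wide; open, the fingers measure 117 mm over their backs; the gripper's body (75 mm by 190 mm) begins 51 mm behind the grasp point.
Start: joints at [-49.641, 22.042, 0.453, 0, -68.411, -14.817], TCP at [0.269, -0.564, 0.24] pointing down, gripper open.
Joint ranges: [-179.83, 179.83], [-69.29, 118.12], [-61.27, 80.66], [-181.25, 117.63], [-171.15, -9.14], [-177.46, 177.46]. Speed limits (degrees/s): [159.86, 159.86, 180, 180, 180, 180].

INTERFACE

Orientations are given as a 3x3 rotation matrix whose columns are the frame's x, y, z axes.
In Python, from station import r gives the robot as it stands.
- The arm moves only by the tool servo_tool, never from a script. Its argument "targets" is a list of rows, each a list of 5 numbers: the shift along the world's x, y, z in units of 30 mm (1.0 is 30 mm), then the turn about the world's z in rad, then the finger opening in mm, from 0 to 87. In form: [[x, y, z, turn, gripper], ...]. A call has exactly 5 rows; each row is the pose to reach, as a shift and turn from the pose commanded when the call began; what a row does not reach only later rows make up. A row lasts 1/12 s, in which the tool goes at most 41.7 mm and 7.16 degrees, less where a joint would pass 70% of its speed; a pose out of reach is approached as far as the arm can. A call with a gripper value outside its range is refused whole. The fingers move at their own pace and stop on an object; the grip force is fixed at half the most. Time passes only in rows, so rows that repeat a pose let the fingers close, or fill a call up. It gives the time, the measured TCP pose, the force, the opening and the grip force at its end, in the units of the state.
- r.sense(): the state, without advancing time (a new reading comes with each control period).
- r.capture(name): name is "scene" or "top" or "wrist"; returns a dict with "pixels" (420x560x3 uint8, red, green, blue), "fx", "fy", "cx", "cy" (pixels), "world_from_camera" (4x4, takes a point from camera to world coordinates). Camera axes: x right, y down, z forward; pixel columns grow to the right and rows downward; lengths in m; the calibration is good to about 2 mm. A picture is of the moment at which its call begins. There is no depth.
- r.finish_job(): hands the job in; it is judged then, once.
The state is a dict: "time_s": time; "joints": joint angles; "joint_velocities": joint speeds; "effort": joint torques, N m; "tcp_pos": TCP position; "ee_rot": TCP orientation; "wrist_force": force on the tool from outside, world axes, zero at the start; "moment": the same for the moment, N m; "gripper_width": opening from 0.0 (shut) to 1.0 (fully open); "gripper_force": force on a finger pad.
Only numpy, scipy, OpenCV 4.12 (cv2) and the standard library are available. Lean on these libraries where they do the work, as an engineer would, in place of code of your own. Each camera call takes 0.05 s, during which the arm holds its last target. There are 200 camera calls.

TASK

The small hardwood block is to be held on end in the little glue press at its set pressure: stand it upright in the nest between the two posts, swing the bridge shut over it until it stops at the other post, then turn the black knob clockwise until its torque clutch clicks. One click is enough and four are the most it may be given; leave the block clamped there and leave the other things on the desk where they are.

Things in the scene. Friction and masses are not known exactly. Their poses are not given: they have to be found in the camera images.
- wood_block: The work: plain brown hardwood block, 30 x 75 x 22 mm, 40 to 85 g, lying flat on the desk left of the press at the start. Origin at the centre of its 30 x 75 mm underside; own x across the 30 mm width, y along the 75 mm length, z through the 22 mm thickness. Either end may go down in the press. A bare bulb hangs 0.62 m above the desk beyond it.
- block_center (a point): The middle of the wooden block (11 mm from its origin along its own z).
- press: The press, fixed to the desk: grey base plate 96 (own x) x 204 (own y) x 14 mm, two 18 mm steel posts on it at own y = -72 (pivot post) and +72 mm (latch post). Origin at the centre of the plate's underside, z up. Post heads end 131 mm above the desk: a tool leaning towards either post would hit it, so load the nest with the tool straight down.
- press_nest (a point): Centre of the nest on the plate's top face, midway between the posts; axes as the press. Rails along x (inner faces 28 mm apart, 36 long) and stops across x (inner faces 36 mm apart, 16 long), 10 mm high, round tops. The block stands in it on its 30 x 22 end, its width (30) along the press's x, its thickness (22) along y, 3 mm play a side, and reaches 75 mm above this point.
- bridge_hinge (a point): Vertical pivot axis of the swing bridge, on the pivot post, at the height of the bar's top face (122 mm above the desk); axes as the press.
- bridge (a joint): Swing of the steel bridge bar about its pivot, rad: 0 = shut (bar along the press's +y, slot round the latch post's neck, at its stop), growing counterclockwise from above as it opens towards the robot; 1.4 to 1.7 at the start. Bar 26 mm wide, 108 to 122 mm above the desk, knob on it 72 mm from the pivot. Hinge drag 0.12 N m: it stays where it is left.
- bridge_tongue (a point): Middle of the top face of the tongue at the bar's free end, 178 mm from the pivot on the bar's centre line: 18 mm wide, 14 mm thick, from 167 to 189 mm. It can be pinched across its width from above, or the bar pushed.
- knob_grip (a point): On the knob's vertical axis, 16 mm above the knob's lower rim: the height to grip. Fluted black cylinder 44 mm across, 30 mm high, 133 to 163 mm above the desk, on the bridge 72 mm from its pivot; over the nest's centre when the bridge is shut. It turns in place, without rising or sinking.
- screw (a joint): Turn of the screw collar under the knob, rad, growing clockwise from above (tightening); the knob drives it through the clutch. It lowers a round 20 mm steel pad, which does not turn, by 1.6 mm per rad; the pad meets the standing block at about 2.5 rad. 0.9 to 1.8 at the start. Drag 0.09 N m; it holds by itself.
- clutch (a joint): Slip of the knob against the screw collar, rad, clockwise positive, 0 at the start. Sprung ball in a 12-notch ring: below about 0.15 N m the knob carries the collar along and this stays near 0; above, with the block pinched, the ball jumps a notch with a click (the torque drops) and this grows by 0.52 rad a click. Let go, the knob stays.
- sanding_block: Bystander: cork sanding block with dark abrasive paper, 40 x 70 x 26 mm, lying beyond the wooden block; larger than it. Origin at the centre of its underside.
- turps_bottle: Bystander: small brown bottle with a white cap, 50 mm across, 125 mm high, standing at the back. Origin at the centre of its underside.
- ink_stick: Bystander: flat black ink stick with a pale paper band, 21 x 70 x 11 mm, lying at the right, beyond the press. Origin at the centre of its underside.
Things that resemble listed ones, but are neither listed nor needed, are in the scene too. What is shaped like the wood_block but blue or purple is not meant.

How it is judged:
By the outcome, as a careful person would: the job done as asked, in the order asked, and still so for the second after the job is handed in, with the robot touching nothing.
It also fails if it takes over 72 s, if anything falls off the work surface, if the arm or the gripper's body presses on something with over 40 N, if the wrist force passes 120 N, or if a joint passes its speed limit or range.

## Working session

There is one attempt and no reset: what is moved stays moved. The work goes in short steps, Python scripts to look and compute and a tool call to move; the robot and the scene stay as the last step left them, time stands still between calls to the robot, and variables do not carry over. Pictures are saved under pics/ and viewed, at most 10 in all, crops included, and the job is handed in when it is done.

Besides the shell and the picture viewer there is one more tool, called as name(argument=value, ...), one argument or row to a line, values as JSON. servo_tool: Moves the arm, as the interface text tells. Its arguments: {"type":"object","properties":{"targets":{"type":"array","items":{"type":"array","items":{"type":"number"}}}},"required":["targets"]}

```bash
mkdir -p pics
python3 - <<'E'
from station import r
import cv2,numpy as np,pickle
d={}
for n in("scene","top"):
    c=r.capture(n);d[n]=c;cv2.imwrite(f"pics/{n}0.png",c["pixels"][:,:,::-1])
    print(n,c["fx"],c["cx"],c["cy"],np.round(c["world_from_camera"],3).tolist())
pickle.dump(d,open("d0.pkl","wb"))
s=r.sense();print(s["time_s"],s["tcp_pos"],np.round(s["ee_rot"],3).tolist(),s["gripper_width"])
E
```

```text
scene 429.10655752228683 275.9374576133755 210.85818155844834 [[-0.737, -0.452, 0.502, 0.127], [-0.676, 0.483, -0.557, 0.488], [0.009, -0.75, -0.661, 0.753], [0.0, 0.0, 0.0, 1.0]]
top 519.7129112264917 279.4484341300848 209.50019602618505 [[-0.005, -0.997, 0.079, 0.518], [-1.0, 0.003, -0.03, -0.025], [0.03, -0.079, -0.996, 1.236], [0.0, 0.0, 0.0, 1.0]]
0.1 [ 0.26926525 -0.56346326  0.23855691] [[-0.902, -0.431, -0.001], [-0.431, 0.902, 0.002], [0.0, 0.002, -1.0]] 0.9998674317547953
```

View pics/scene0.png

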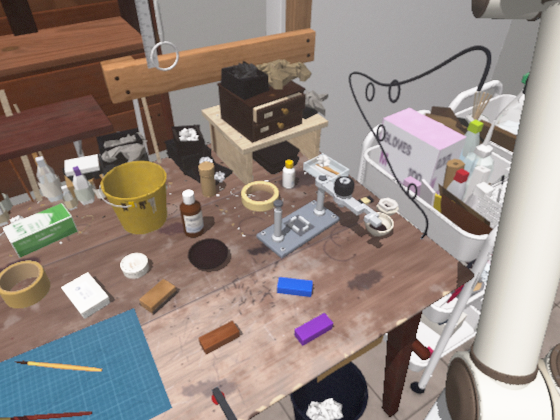

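View pics/top0.png

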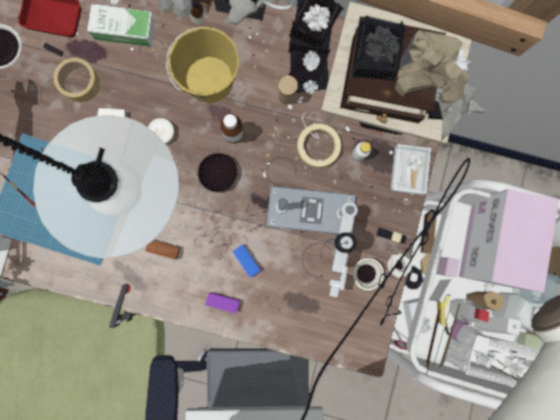

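The scene picture shows two brown blocks: (219,336), which is (163,249) in top, and (157,295), which the lamp hides in top. The blue (295,287) and purple (314,328) ones are decoys. The press is at (312,210) in top, with its pivot post at (348,210), latch post at (285,205), and the bridge open with the knob at (345,242). I'll confirm with one enlarged crop and measure.

```bash
cat > h.py <<'E'
import numpy as np,cv2,pickle
def w(c,u,v,z):
    T=c["world_from_camera"];d=T[:3,:3]@np.array([(u-c["cx"])/c["fx"],(v-c["cy"])/c["fy"],1])
    return T[:3,3]+d*(z-T[2,3])/d[2]
def pix(c,p):
    T=c["world_from_camera"];q=T[:3,:3].T@(np.array(p)-T[:3,3])
    return np.array([c["fx"]*q[0]/q[2]+c["cx"],c["fy"]*q[1]/q[2]+c["cy"]])
E
python3 - <<'E'
from h import *
d=pickle.load(open("d0.pkl","rb"));s=d["scene"];t=d["top"]
f=lambda a:np.round(a,4).tolist()
print("blk",f(w(s,219,334,.022)),f(w(t,163,249,.022)));print("other",f(w(s,157,293,.026)))
for u,v,z in((312,210,.014),(285,204,.131),(348,210,.131),(345,242,.163),(335,288,.122)):print(f(w(t,u,v,z)))
def crop(c,x,y,W,H,k):return cv2.resize(c["pixels"][y:y+H,x:x+W,::-1],None,fx=k,fy=k,interpolation=cv2.INTER_CUBIC)
a=crop(s,130,265,133,100,3);b=crop(t,130,220,133,100,3)
e=crop(t,257,180,133,120,3);g=crop(s,255,160,133,100,3)
im=np.zeros((600,800,3),np.uint8)
im[:300,:399]=a;im[:300,400:799]=g;im[300:600,:399]=b;im[300:600,400:799]=crop(t,257,180,133,120,3)[:300]
# shift so bar's end is seen
im[300:600,400:799]=cv2.resize(t["pixels"][183:303,257:390,::-1],(399,300),interpolation=cv2.INTER_CUBIC)
cv2.imwrite("pics/crop1.png",im)
E
```

```text
blk [0.5185, 0.2139, 0.022] [0.5225, 0.2082, 0.022]
other [0.6849, 0.2381, 0.026]
[0.6127, -0.139, 0.014]
[0.6166, -0.0705, 0.131]
[0.6034, -0.2054, 0.131]
[0.5345, -0.1929, 0.163]
[0.4374, -0.1764, 0.122]
```

View pics/crop1.png

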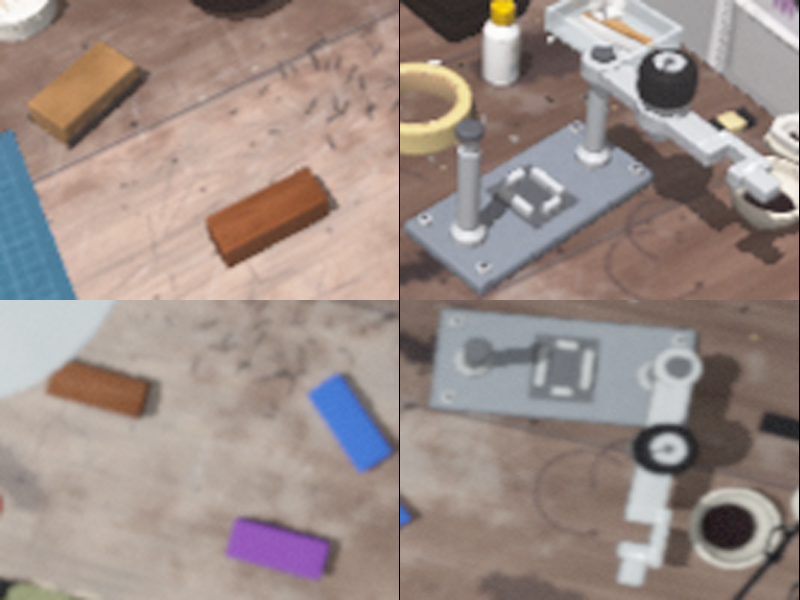

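The two candidates are the reddish-brown plain block at crop (268,215) and the tan block with a dark underside, larger and lying beyond, at (85,92), which is the cork sanding block. The red-brown one is the wood_block. Next I'll fit the poses.

```bash
cat >> h.py <<'E'
def rz(a):return np.array([[np.cos(a),-np.sin(a)],[np.sin(a),np.cos(a)]])
E
python3 - <<'E'
from h import *
from scipy.optimize import least_squares,minimize
d=pickle.load(open("d0.pkl","rb"));s=d["scene"];t=d["top"]
f=lambda a:np.round(a,4).tolist()
# press
L,T=.102,.048
P=[(-T,L),(T,L),(-T,-L),(T,-L)]  # own x,y
obs=[(t,270.3,187,(T,L)),(t,267.3,225,(-T,L)),(t,356,195,(T,-L)),
 (s,257.3,234,(T,L)),(s,283,254.7,(-T,L)),(s,339,219.3,(-T,-L)),(s,314,200.7,(T,-L))]
def res(q):
    R=rz(q[2]);return np.concatenate([pix(c,[*(q[:2]+R@p),.014])-[u,v] for c,u,v,p in obs])
a=least_squares(res,[.61,-.139,-.09],loss="soft_l1");print("press",f(a.x),np.round(a.fun.reshape(-1,2),1).tolist())
q=a.x;R=rz(q[2])
for n,p,z in(("latch",(0,.072),.131),("pivot",(0,-.072),.131),("nest",(0,0),.014)):
    X=[*(q[:2]+R@p),z];print(n,f(X),f(pix(t,X)),f(pix(s,X)))
# block
M={}
for n,c in d.items():
    h=cv2.cvtColor(c["pixels"],cv2.COLOR_RGB2HSV);m=((h[...,0]<14)&(h[...,1]>150)&(h[...,2]>50)).astype(np.uint8)
    k,l,st,ce=cv2.connectedComponentsWithStats(m)
    u,v={"scene":(219,336),"top":(163,249)}[n];i=l[v,u];M[n]=(l==i).astype(np.uint8);print(n,i,st[i],ce[i])
def cost(q):
    R=rz(q[2]);o=0
    for n,c in d.items():
        pts=[pix(c,[*(q[:2]+R@(x,y)),z]) for x in(-.015,.015) for y in(-.0375,.0375) for z in(0,.022)]
        g=cv2.fillConvexPoly(np.zeros((420,560),np.uint8),cv2.convexHull((np.array(pts)*16).astype(np.int32)),1,shift=4)
        o+=1-(g&M[n]).sum()/(g|M[n]).sum()
    return o
b=min((minimize(cost,[.52,.211,y],method="Nelder-Mead",options=dict(initial_simplex=[[.51,.20,y],[.53,.205,y],[.515,.22,y],[.52,.21,y+.25]])) for y in(-.4,-.2,0,.2)),key=lambda r:r.fun)
print("block",f(b.x),b.fun,"deg",np.degrees(b.x[2]))
for z in(.6,.7):print("lamp",f(w(t,107,185,z)))
print("bottle",f(w(t,231,121,.125)))
piv=q[:2]+R@(0,-.072)
for u,v,z in((346,242,.163),(333,290,.122)):
    e=R.T@(w(t,u,v,z)[:2]-piv);print(f(w(t,u,v,z)),np.hypot(*e),np.arctan2(-e[0],e[1]))
E
```

```text
press [0.6099, -0.1373, -0.0968] [[-0.1, 0.0], [-0.9, 2.4], [-0.2, 0.1], [-1.1, -0.9], [-0.4, -0.0], [2.0, -3.3], [0.2, -2.7]]
latch [0.6169, -0.0657, 0.131] [282.7609, 203.8825] [279.017, 200.8938]
pivot [0.603, -0.209, 0.131] [349.687, 210.2021] [323.0599, 175.5865]
nest [0.6099, -0.1373, 0.014] [311.3114, 211.1871] [299.5453, 224.3209]
scene 161 [200 322  39  28 461] [218.27982646 334.97830803]
top 0 [     0      0    560    420 234703] [279.92297499 209.87281373]
block [0.5269, 0.2082, -0.1922] 1.4209112341621077 deg -11.014940465590064
lamp [0.5983, 0.1658, 0.6]
lamp [0.5856, 0.1357, 0.7]
bottle [0.7981, 0.0454, 0.125]
[0.5345, -0.195, 0.163] 0.06985422530875449 1.4655959738797404
[0.4332, -0.1721, 0.122] 0.17370600350439516 1.4535726431635652
```

Run:
```python
from h import *
from scipy.optimize import minimize
d=pickle.load(open("d0.pkl","rb"))
f=lambda a:np.round(a,4).tolist()
M={}
for n,(x,y,W,H) in {"scene":(190,312,60,50),"top":(138,232,50,34)}.items():
    im=np.ascontiguousarray(d[n]["pixels"][:,:,::-1]);m=np.zeros(im.shape[:2],np.uint8)
    cv2.grabCut(im,m,(x+4,y+4,W-8,H-8),np.zeros((1,65)),np.zeros((1,65)),6,cv2.GC_INIT_WITH_RECT)
    M[n]=((m==1)|(m==3)).astype(np.uint8);p=cv2.findNonZero(M[n]);print(n,M[n].sum(),cv2.boundingRect(p),cv2.minAreaRect(p))
def cost(q,show=0):
    R=rz(q[2]);o=0
    for n,c in d.items():
        pts=[pix(c,[*(q[:2]+R@(x,y)),z]) for x in(-.015,.015) for y in(-.0375,.0375) for z in(0,.022)]
        g=cv2.fillConvexPoly(np.zeros((420,560),np.uint8),cv2.convexHull((np.array(pts)*16).astype(np.int32)),1,shift=4)
        e=1-(g&M[n]).sum()/(g|M[n]).sum();o+=e
        if show:print(n,e)
    return o
b=min((minimize(cost,[.52,.211,y],method="Nelder-Mead",options=dict(initial_simplex=[[.51,.20,y],[.53,.205,y],[.515,.22,y],[.52,.21,y+.25]])) for y in(-.4,-.3,-.2,-.1,0,.2)),key=lambda r:r.fun)
cost(b.x,1);print("block",f(b.x),np.degrees(b.x[2]))
```

```text
scene 752 (199, 321, 44, 33) ((219.70001220703125, 336.3999938964844), (18.335756301879883, 42.9325065612793), 63.43495178222656)
top 490 (146, 240, 37, 19) ((164.5892333984375, 248.7904815673828), (37.361083984375, 14.75118637084961), 14.931418418884277)
scene 0.17687861271676297
top 0.14684014869888473
block [0.5225, 0.2092, -0.2475] -14.18251883141483
```

servo_tool(
  targets=[
    [0.34, 1.03, 0, 0.035, 87],
    [0.68, 2.06, 0, 0.07, 87],
    [1.01, 3.09, 0, 0.105, 87],
    [1.35, 4.12, 0, 0.14, 87],
    [1.69, 5.15, 0, 0.176, 87],
  ],
)

```text
time_s: 0.52
tcp_pos: [0.3201, -0.4078, 0.239]
ee_rot: [[-0.812, -0.583, -0.001], [-0.583, 0.812, 0.001], [0.0, 0.001, -1.0]]
wrist_force: [0.8, -0.4, 1.1]
gripper_width: 1.002
gripper_force: 0.0
```

servo_tool(
  targets=[
    [0.34, 1.03, 0, 0.035, 87],
    [0.68, 2.06, 0, 0.07, 87],
    [1.01, 3.09, 0, 0.105, 87],
    [1.35, 4.12, 0, 0.14, 87],
    [1.69, 5.15, 0, 0.176, 87],
  ],
)

```text
time_s: 0.93
tcp_pos: [0.3708, -0.2533, 0.2393]
ee_rot: [[-0.697, -0.717, -0.0], [-0.717, 0.697, 0.0], [0.0, 0.001, -1.0]]
wrist_force: [1.1, -0.5, -0.0]
gripper_width: 1.0
gripper_force: 0.0
```

servo_tool(
  targets=[
    [0.34, 1.03, 0, 0.035, 87],
    [0.68, 2.06, 0, 0.07, 87],
    [1.01, 3.09, 0, 0.105, 87],
    [1.35, 4.12, 0, 0.14, 87],
    [1.69, 5.15, 0, 0.176, 87],
  ],
)

```text
time_s: 1.35
tcp_pos: [0.4214, -0.0988, 0.2394]
ee_rot: [[-0.561, -0.828, -0.0], [-0.828, 0.561, 0.0], [0.0, 0.0, -1.0]]
wrist_force: [1.1, 0.1, -0.5]
gripper_width: 0.999
gripper_force: 0.0
```

servo_tool(
  targets=[
    [0.34, 1.03, 0, 0.035, 87],
    [0.68, 2.06, 0, 0.07, 87],
    [1.01, 3.09, 0, 0.105, 87],
    [1.35, 4.12, -0.5, 0.14, 87],
    [1.69, 5.15, -1, 0.176, 87],
  ],
)

```text
time_s: 1.77
tcp_pos: [0.4728, 0.056, 0.2098]
ee_rot: [[-0.407, -0.914, 0.002], [-0.914, 0.407, 0.001], [-0.002, -0.001, -1.0]]
wrist_force: [0.3, -0.1, 0.4]
gripper_width: 0.999
gripper_force: 0.0
```

servo_tool(
  targets=[
    [0.34, 1.03, -0.8, 0.035, 87],
    [0.68, 2.06, -1.6, 0.07, 87],
    [1.01, 3.09, -2.4, 0.105, 87],
    [1.35, 4.12, -3.2, 0.14, 87],
    [1.69, 5.17, -3.5, 0.176, 87],
  ],
)

```text
time_s: 2.18
tcp_pos: [0.521, 0.2094, 0.1005]
ee_rot: [[-0.242, -0.97, -0.006], [-0.97, 0.242, -0.004], [0.005, 0.005, -1.0]]
wrist_force: [-0.6, -0.4, -0.3]
gripper_width: 0.999
gripper_force: 0.0
```

Run:
```python
from station import r
from h import *
c=r.capture("wrist");cv2.imwrite("pics/w1.png",c["pixels"][:,:,::-1]);pickle.dump(c,open("w1.pkl","wb"))
s=r.sense();print(s["tcp_pos"],np.round(c["world_from_camera"],3).tolist())
R=rz(-.2475);p=np.array([.5225,.2092])
print([np.round(pix(c,[*(p+R@(x,y)),.022])).tolist() for x,y in((-.015,-.0375),(.015,-.0375),(.015,.0375),(-.015,.0375))])
```

```text
[0.52419375 0.21463592 0.10018793] [[-0.97, 0.236, 0.056, 0.504], [0.242, 0.939, 0.244, 0.143], [0.005, 0.25, -0.968, 0.245], [0.0, 0.0, 0.0, 1.0]]
[[295.0, 178.0], [253.0, 178.0], [255.0, 275.0], [294.0, 275.0]]
```

View pics/w1.png

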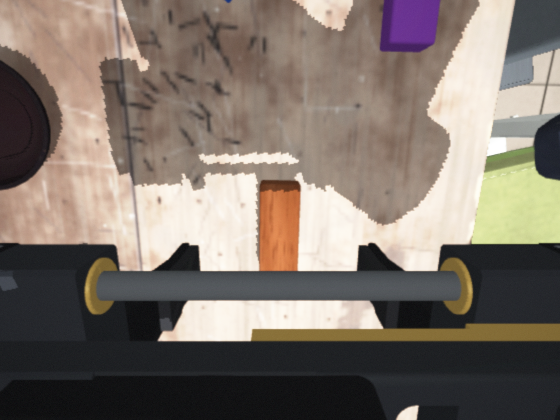

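The wrist view shows the block's near end at row 180, columns 258–300, between the open fingers. That is about 3.5 mm to −x of the fit.

servo_tool(
  targets=[
    [-0.12, 0.07, -0.6, 0, 87],
    [-0.12, 0.07, -1.2, 0, 87],
    [-0.12, 0.07, -1.8, 0, 87],
    [-0.12, 0.07, -2.3, 0, 87],
    [-0.12, 0.07, -2.6, 0, 87],
  ],
)

```text
time_s: 2.65
tcp_pos: [0.5184, 0.2106, 0.0247]
ee_rot: [[-0.243, -0.97, -0.003], [-0.97, 0.243, -0.002], [0.002, 0.002, -1.0]]
wrist_force: [-0.0, -1.4, -0.2]
gripper_width: 1.004
gripper_force: 0.0
```

servo_tool(
  targets=[
    [0, 0, -0.1, 0, 87],
    [0, 0, -0.2, 0, 87],
    [0, 0, -0.2, 0, 60],
    [0, 0, -0.2, 0, 40],
    [0, 0, -0.2, 0, 25],
  ],
)

```text
time_s: 3.07
tcp_pos: [0.5199, 0.2116, 0.0215]
ee_rot: [[-0.242, -0.97, 0.002], [-0.97, 0.242, 0.001], [-0.001, -0.001, -1.0]]
wrist_force: [1.1, -0.1, 0.2]
gripper_width: 0.856
gripper_force: 0.0
```

servo_tool(
  targets=[
    [0, 0, 0, 0, 20],
    [0, 0, 0, 0, 20],
    [0, 0, 0, 0, 20],
    [0, 0, 0, 0, 20],
    [0, 0, 0, 0, 20],
  ],
)

```text
time_s: 3.48
tcp_pos: [0.5194, 0.2113, 0.0207]
ee_rot: [[-0.243, -0.97, 0.0], [-0.97, 0.243, 0.0], [-0.0, -0.0, -1.0]]
wrist_force: [0.3, -0.1, -0.5]
gripper_width: 0.479
gripper_force: 0.0
```

servo_tool(
  targets=[
    [0, 0, 0, 0, 15],
    [0, 0, 0, 0, 15],
    [0, 0, 0, 0, 15],
    [0, 0, 0, 0, 15],
    [0, 0, 0, 0, 15],
  ],
)

```text
time_s: 3.9
tcp_pos: [0.5194, 0.2113, 0.0206]
ee_rot: [[-0.243, -0.97, 0.0], [-0.97, 0.243, 0.0], [-0.0, -0.0, -1.0]]
wrist_force: [0.5, 0.0, 0.4]
gripper_width: 0.344
gripper_force: 30.0
```

servo_tool(
  targets=[
    [0, 0, 0.5, 0, 15],
    [0, 0, 1.3, 0, 15],
    [0, 0, 2.2, 0, 15],
    [0, 0, 3.1, 0, 15],
    [0, 0, 4, 0, 15],
  ],
)

```text
time_s: 4.32
tcp_pos: [0.5189, 0.211, 0.1414]
ee_rot: [[-0.243, -0.97, -0.001], [-0.97, 0.243, -0.001], [0.001, 0.001, -1.0]]
wrist_force: [0.0, -0.2, -1.7]
gripper_width: 0.344
gripper_force: 30.0
```

servo_tool(
  targets=[
    [0.34, -0.8, 0.5, 0.015, 15],
    [0.68, -1.61, 1, 0.03, 15],
    [1.02, -2.42, 1.5, 0.045, 15],
    [1.36, -3.22, 2, 0.06, 15],
    [1.7, -4.03, 2, 0.075, 15],
  ],
)

```text
time_s: 4.73
tcp_pos: [0.5722, 0.0897, 0.204]
ee_rot: [[-0.168, -0.986, 0.006], [-0.986, 0.168, 0.002], [-0.003, -0.006, -1.0]]
wrist_force: [0.6, 0.3, 0.5]
gripper_width: 0.342
gripper_force: 30.0
```

servo_tool(
  targets=[
    [0.34, -0.8, 0, 0.015, 15],
    [0.68, -1.61, 0, 0.03, 15],
    [1.02, -2.42, 0, 0.045, 15],
    [1.36, -3.22, 0, 0.06, 15],
    [1.69, -4.02, 0, 0.076, 15],
  ],
)

```text
time_s: 5.15
tcp_pos: [0.6211, -0.0314, 0.2001]
ee_rot: [[-0.093, -0.996, -0.001], [-0.996, 0.093, 0.0], [-0.0, 0.001, -1.0]]
wrist_force: [0.8, 0.3, -0.6]
gripper_width: 0.343
gripper_force: 30.0
```

servo_tool(
  targets=[
    [0, 0, 0, 0, 15],
    [0, 0, 0, 0, 15],
    [0, 0, 0, 0, 15],
    [0, 0, 0, 0, 15],
    [0, 0, 0, 0, 15],
  ],
)

```text
time_s: 5.57
tcp_pos: [0.6208, -0.0292, 0.2006]
ee_rot: [[-0.093, -0.996, -0.0], [-0.996, 0.093, 0.0], [-0.0, 0.0, -1.0]]
wrist_force: [0.3, 0.5, 0.1]
gripper_width: 0.345
gripper_force: 30.0
```

Run:
```python
from station import r
from h import *
c=r.capture("wrist");cv2.imwrite("pics/w2.png",c["pixels"][:,:,::-1]);pickle.dump(c,open("w2.pkl","wb"))
s=r.sense();print(s["tcp_pos"],np.round(c["world_from_camera"],3).tolist(),c["fx"])
for X in((.6169,-.0657,.131),(.603,-.209,.131),(.6099,-.1373,.014)):print(np.round(pix(c,X),1))
c=r.capture("top");pickle.dump(c,open("t2.pkl","wb"))
```

```text
[ 0.6208499  -0.02923388  0.20070139] [[-0.996, 0.09, 0.023, 0.614], [0.093, 0.963, 0.254, -0.098], [0.0, 0.255, -0.967, 0.345], [0.0, 0.0, 0.0, 1.0]] 315.7630167434005
[277.5 179.7]
[278.3 -73.5]
[278.  89.]
```

View pics/w2.png

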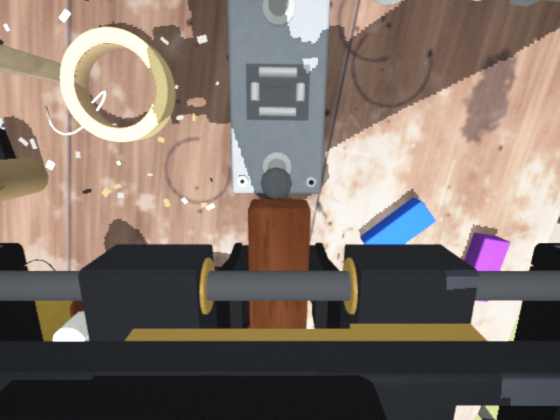

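The wrist view shows the nest at (277,92) and the latch post head at (276,183), both about 2–3 mm to +y of the fit. The block's front end is at row 200, facing the post. I'll tip the block by pressing its front end down on the fixed post head.

servo_tool(
  targets=[
    [0.01, 0.1, -0.4, 0, 15],
    [0.01, 0.1, -0.8, 0, 15],
    [0.01, 0.1, -1.2, 0, 15],
    [0.01, 0.1, -1.4, 0, 15],
    [0.01, 0.1, -1.5, 0, 15],
  ],
)

```text
time_s: 6.08
tcp_pos: [0.6208, -0.0268, 0.1545]
ee_rot: [[-0.093, -0.996, -0.002], [-0.996, 0.093, -0.0], [0.0, 0.002, -1.0]]
wrist_force: [0.0, 0.3, -0.6]
gripper_width: 0.34
gripper_force: 30.0
```

servo_tool(
  targets=[
    [0, 0, -0.1, 0, 15],
    [0, 0.02, -0.2, 0, 15],
    [0, 0.04, -0.27, 0, 15],
    [0.01, 0.05, -0.33, 0, 15],
    [0.01, 0.06, -0.39, 0, 15],
  ],
)

```text
time_s: 6.5
tcp_pos: [0.622, -0.0254, 0.1467]
ee_rot: [[-0.093, -0.996, 0.002], [-0.996, 0.093, -0.001], [0.001, -0.002, -1.0]]
wrist_force: [-4.8, 1.7, 9.2]
gripper_width: 0.34
gripper_force: 30.0
```

servo_tool(
  targets=[
    [0, 0, -0.05, 0, 15],
    [0, 0, -0.1, 0, 15],
    [0, 0, -0.16, 0, 15],
    [0, 0, -0.21, 0, 15],
    [0, 0, -0.26, 0, 15],
  ],
)

```text
time_s: 6.92
tcp_pos: [0.6221, -0.0247, 0.1392]
ee_rot: [[-0.093, -0.996, 0.002], [-0.996, 0.093, 0.0], [-0.001, -0.002, -1.0]]
wrist_force: [-5.4, 4.1, 8.9]
gripper_width: 0.342
gripper_force: 30.0
```

servo_tool(
  targets=[
    [0, -0.01, -0.05, 0, 15],
    [0, -0.02, -0.1, 0, 15],
    [0, -0.03, -0.15, 0, 15],
    [0, -0.05, -0.2, 0, 15],
    [0, -0.06, -0.24, 0, 15],
  ],
)

```text
time_s: 7.33
tcp_pos: [0.622, -0.0257, 0.1316]
ee_rot: [[-0.093, -0.996, 0.002], [-0.996, 0.093, 0.001], [-0.002, -0.002, -1.0]]
wrist_force: [-5.2, 6.3, 8.3]
gripper_width: 0.339
gripper_force: 30.0
```

servo_tool(
  targets=[
    [0, -0.03, -0.05, 0, 15],
    [-0.01, -0.06, -0.1, 0, 15],
    [-0.01, -0.09, -0.15, 0, 15],
    [-0.01, -0.11, -0.19, 0, 15],
    [-0.01, -0.13, -0.22, 0, 15],
  ],
)

```text
time_s: 7.75
tcp_pos: [0.6218, -0.0288, 0.1247]
ee_rot: [[-0.093, -0.996, 0.003], [-0.996, 0.093, 0.003], [-0.003, -0.002, -1.0]]
wrist_force: [-4.7, 8.9, 8.0]
gripper_width: 0.342
gripper_force: 30.0
```

servo_tool(
  targets=[
    [0, -0.04, -0.04, 0, 15],
    [-0.01, -0.08, -0.08, 0, 15],
    [-0.01, -0.12, -0.12, 0, 15],
    [-0.02, -0.16, -0.16, 0, 15],
    [-0.02, -0.18, -0.18, 0, 15],
  ],
)

```text
time_s: 8.17
tcp_pos: [0.6215, -0.0328, 0.1195]
ee_rot: [[-0.093, -0.996, 0.003], [-0.996, 0.093, 0.004], [-0.005, -0.003, -1.0]]
wrist_force: [-5.2, 14.7, 10.8]
gripper_width: 0.341
gripper_force: 30.0
```

Run:
```python
from station import r
from h import *
im=[]
for n,(x,y) in {"scene":(190,100),"wrist":(180,130)}.items():
    c=r.capture(n);pickle.dump(c,open(n+"3.pkl","wb"));im.append(cv2.resize(c["pixels"][y:y+200,x:x+200,::-1],(400,400),interpolation=cv2.INTER_CUBIC))
cv2.imwrite("pics/t3.png",np.hstack(im));print(r.sense()["tcp_pos"])
```

```text
[ 0.62145348 -0.03282023  0.11953427]
```

View pics/t3.png

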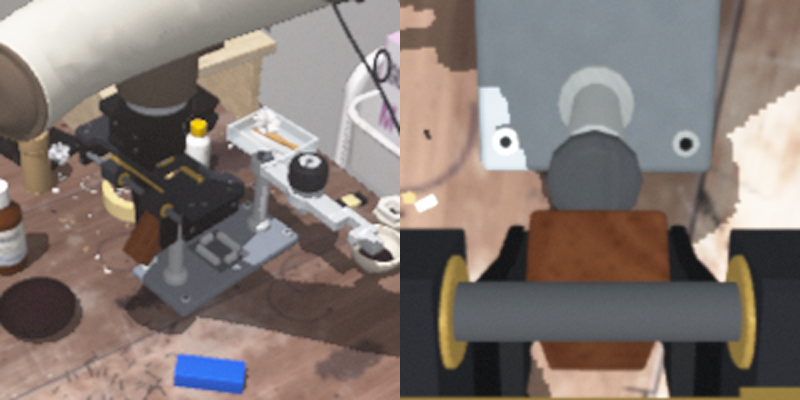

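The picture shows the block tilted about 65–70° at (150,240), with its face on the post head and its top end rising between the fingers. I'll continue to vertical.

servo_tool(
  targets=[
    [-0.01, -0.06, -0.03, 0, 15],
    [-0.01, -0.12, -0.06, 0, 15],
    [-0.02, -0.18, -0.09, 0, 15],
    [-0.02, -0.24, -0.11, 0, 15],
    [-0.03, -0.3, -0.12, 0, 15],
  ],
)

```text
time_s: 8.68
tcp_pos: [0.6211, -0.0376, 0.1163]
ee_rot: [[-0.092, -0.996, 0.006], [-0.996, 0.092, 0.01], [-0.01, -0.005, -1.0]]
wrist_force: [-8.9, 31.6, 11.2]
gripper_width: 0.342
gripper_force: 30.0
```

servo_tool(
  targets=[
    [0, -0.02, 0, 0, 15],
    [0, -0.04, 0, 0, 15],
    [0, -0.06, 0, 0, 15],
    [0, -0.06, 0, 0, 15],
    [0, -0.06, 0, 0, 15],
  ],
)

```text
time_s: 9.1
tcp_pos: [0.6211, -0.038, 0.1161]
ee_rot: [[-0.092, -0.996, 0.006], [-0.996, 0.092, 0.011], [-0.011, -0.005, -1.0]]
wrist_force: [-8.6, 32.0, 11.6]
gripper_width: 0.342
gripper_force: 30.0
```

Run:
```python
from station import r
from h import *
im=[]
for n,(x,y) in {"scene":(230,175),"wrist":(180,130)}.items():
    c=r.capture(n);pickle.dump(c,open(n+"4.pkl","wb"));k=100 if n=="scene" else 200;im.append(cv2.resize(c["pixels"][y:y+k,x:x+k,::-1],(400,400),interpolation=cv2.INTER_CUBIC))
cv2.imwrite("pics/t4.png",np.hstack(im));print(r.sense()["tcp_pos"],r.sense()["wrist_force"])
```

```text
[ 0.62106765 -0.03800109  0.11607771] [-8.68302095 32.83429643 10.91091837]
```

View pics/t4.png

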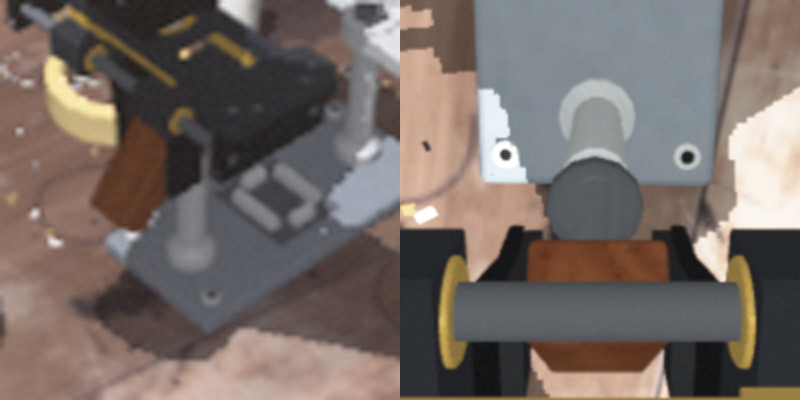

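At 33 N the lever above the pads has become too short, with the block at about 79°. I'll finish on the other side of the same post, pushing the block's low end flush against the post shaft.

servo_tool(
  targets=[
    [0.02, 0.25, 0, 0, 15],
    [0.03, 0.5, 0.3, 0, 15],
    [0.03, 0.5, 1.3, 0, 15],
    [0.03, 0.5, 2.3, 0, 15],
    [0.03, 0.5, 3.05, 0, 15],
  ],
)

```text
time_s: 9.62
tcp_pos: [0.6217, -0.0326, 0.208]
ee_rot: [[-0.093, -0.996, 0.003], [-0.996, 0.093, -0.001], [0.001, -0.003, -1.0]]
wrist_force: [1.5, 0.5, -0.0]
gripper_width: 0.341
gripper_force: 30.0
```

servo_tool(
  targets=[
    [-0.04, -0.3, 0, 0, 15],
    [-0.09, -0.8, 0, 0, 15],
    [-0.14, -1.3, 0, 0, 15],
    [-0.19, -1.8, 0, 0, 15],
    [-0.23, -2.1, 0, 0, 15],
  ],
)

```text
time_s: 10.03
tcp_pos: [0.6128, -0.098, 0.2033]
ee_rot: [[-0.096, -0.995, -0.003], [-0.995, 0.096, -0.0], [0.001, 0.003, -1.0]]
wrist_force: [-0.3, -0.1, -0.7]
gripper_width: 0.341
gripper_force: 30.0
```

servo_tool(
  targets=[
    [0, 0, -0.6, 0, 15],
    [0, 0, -1.4, 0, 15],
    [0, 0, -2.2, 0, 15],
    [0, 0, -3.0, 0, 15],
    [0, 0, -3.6, 0, 15],
  ],
)

```text
time_s: 10.45
tcp_pos: [0.615, -0.1028, 0.1008]
ee_rot: [[-0.094, -0.996, 0.004], [-0.996, 0.094, -0.009], [0.009, -0.004, -1.0]]
wrist_force: [-1.6, -21.4, 8.5]
gripper_width: 0.338
gripper_force: 30.0
```

servo_tool(
  targets=[
    [0, 0, -0.15, 0, 15],
    [0, 0.05, -0.15, 0, 15],
    [0.01, 0.1, -0.15, 0, 15],
    [0.01, 0.15, -0.15, 0, 15],
    [0.02, 0.2, -0.15, 0, 15],
  ],
)

```text
time_s: 10.87
tcp_pos: [0.6102, -0.1008, 0.0884]
ee_rot: [[-0.1, -0.995, -0.012], [-0.995, 0.1, -0.011], [0.012, 0.011, -1.0]]
wrist_force: [3.6, -39.7, -13.6]
gripper_width: 0.344
gripper_force: 30.1
```

servo_tool(
  targets=[
    [-0.02, -0.2, 0, 0, 15],
    [-0.03, -0.4, 0, 0, 15],
    [-0.03, -0.4, 0, 0, 15],
    [-0.03, -0.4, 0, 0, 15],
    [-0.03, -0.4, 0, 0, 15],
  ],
)

```text
time_s: 11.28
tcp_pos: [0.6133, -0.102, 0.0919]
ee_rot: [[-0.094, -0.996, -0.001], [-0.996, 0.094, -0.001], [0.001, 0.001, -1.0]]
wrist_force: [-0.0, -8.0, -4.3]
gripper_width: 0.347
gripper_force: 29.8
```

Run:
```python
from station import r
from h import *
im=[]
for n,(x,y) in {"scene":(230,150),"wrist":(180,130)}.items():
    c=r.capture(n);pickle.dump(c,open(n+"5.pkl","wb"));k=100 if n=="scene" else 200;im.append(cv2.resize(c["pixels"][y:y+k,x:x+k,::-1],(400,400),interpolation=cv2.INTER_CUBIC))
cv2.imwrite("pics/t5.png",np.hstack(im));s=r.sense();print(s["tcp_pos"],s["wrist_force"])
```

```text
[ 0.61332508 -0.10201186  0.09188879] [ 1.64888704 -6.74760461 -3.58787628]
```

View pics/t5.png

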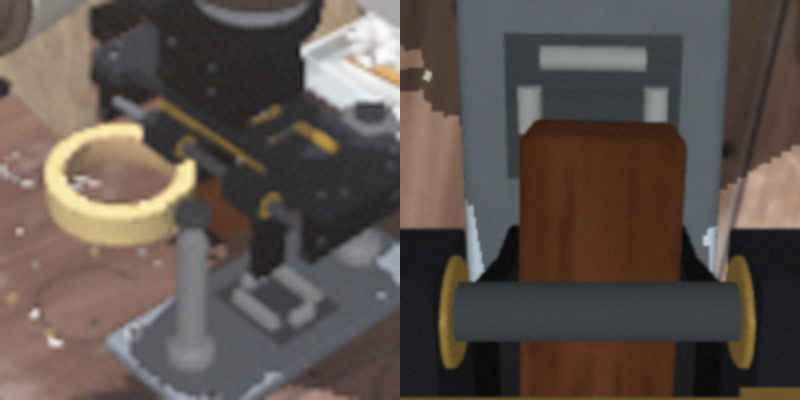

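The picture shows that the low end landed on the post head during the descent. That rocked the block back to horizontal and slid it up between the fingers, with its end at (602,125) in the right half. I'll carry it back to the free spot on the desk and regrasp it low in the pads.

servo_tool(
  targets=[
    [-0.02, -0.2, 0, 0, 15],
    [-0.02, -0.2, 0.6, 0, 15],
    [-0.02, -0.2, 1.5, 0, 15],
    [-0.02, -0.2, 2.4, 0, 15],
    [-0.02, -0.2, 3, 0, 15],
  ],
)

```text
time_s: 11.8
tcp_pos: [0.6143, -0.1064, 0.1855]
ee_rot: [[-0.092, -0.996, 0.004], [-0.996, 0.092, 0.0], [-0.0, -0.004, -1.0]]
wrist_force: [0.9, 0.1, 0.5]
gripper_width: 0.347
gripper_force: 29.7
```

servo_tool(
  targets=[
    [-0.25, 1, 0, 0, 15],
    [-0.55, 2, 0, 0, 15],
    [-0.9, 3.1, 0, 0, 15],
    [-1.2, 4.2, 0, 0, 15],
    [-1.54, 5.3, 0, 0, 15],
  ],
)

```text
time_s: 12.22
tcp_pos: [0.5664, 0.054, 0.1829]
ee_rot: [[-0.093, -0.996, 0.001], [-0.996, 0.093, 0.001], [-0.001, -0.001, -1.0]]
wrist_force: [0.0, 0.7, -0.5]
gripper_width: 0.341
gripper_force: 29.7
```

servo_tool(
  targets=[
    [-0.3, 1.1, 0, 0, 15],
    [-0.65, 2.2, -0.5, 0, 15],
    [-1.0, 3.3, -1.3, 0, 15],
    [-1.35, 4.4, -2.2, 0, 15],
    [-1.54, 5.3, -3, 0, 15],
  ],
)

```text
time_s: 12.63
tcp_pos: [0.5196, 0.2137, 0.0925]
ee_rot: [[-0.092, -0.996, 0.002], [-0.996, 0.092, 0.002], [-0.003, -0.002, -1.0]]
wrist_force: [0.3, -0.2, -0.6]
gripper_width: 0.339
gripper_force: 29.7
```

servo_tool(
  targets=[
    [0, 0, -0.7, 0, 15],
    [0, 0, -1.4, 0, 15],
    [0, 0, -2.0, 0, 15],
    [0, 0, -2.35, 0, 15],
    [0, 0, -2.42, 0, 15],
  ],
)

```text
time_s: 13.05
tcp_pos: [0.5195, 0.2108, 0.018]
ee_rot: [[-0.093, -0.996, -0.003], [-0.996, 0.093, -0.002], [0.002, 0.003, -1.0]]
wrist_force: [0.5, 0.6, -1.1]
gripper_width: 0.341
gripper_force: 29.7
```

servo_tool(
  targets=[
    [0, 0, 0, 0, 15],
    [0, 0, 0, 0, 15],
    [0, 0, 0, 0, 36],
    [0, 0, 0, 0, 36],
    [0, 0, 0, 0, 36],
  ],
)

```text
time_s: 13.47
tcp_pos: [0.5212, 0.211, 0.0207]
ee_rot: [[-0.094, -0.996, 0.002], [-0.996, 0.094, 0.001], [-0.001, -0.002, -1.0]]
wrist_force: [-0.8, -0.6, 0.4]
gripper_width: 0.405
gripper_force: 0.0
```

servo_tool(
  targets=[
    [0, 0, 0, 0, 36],
    [0, 0, 0, 0, 36],
    [0, 0, 0, 0, 36],
    [0, 0, 0, 0, 36],
    [0, 0, 0, 0, 36],
  ],
)

```text
time_s: 13.88
tcp_pos: [0.5206, 0.2107, 0.0197]
ee_rot: [[-0.094, -0.996, 0.0], [-0.996, 0.094, -0.0], [0.0, -0.0, -1.0]]
wrist_force: [-0.6, 0.2, 0.4]
gripper_width: 0.414
gripper_force: 0.0
```

Run:
```python
from station import r
from h import *
im=[]
for n,(x,y,k) in {"scene":(160,270,100),"wrist":(180,130,200)}.items():
    c=r.capture(n);pickle.dump(c,open(n+"6.pkl","wb"));im.append(cv2.resize(c["pixels"][y:y+k,x:x+k,::-1],(400,400),interpolation=cv2.INTER_CUBIC))
cv2.imwrite("pics/t6.png",np.hstack(im));s=r.sense();print(s["tcp_pos"],s["wrist_force"])
```

```text
[0.52060715 0.21073336 0.01961791] [-0.15492688 -0.20893199  0.14018487]
```

View pics/t6.png

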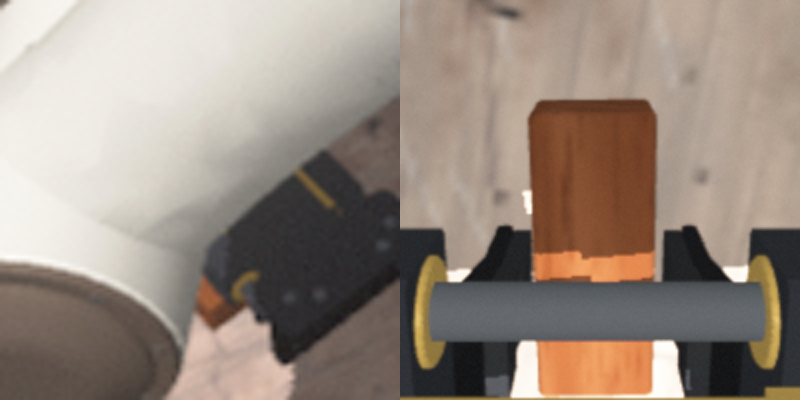

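The block lies flat between the fingers. In the right half its front end is at row 105 and its rear end at row 395, so the centre is 6.5 mm to −y of the TCP. I'll regrip and repeat the tipping with a longer lever.

servo_tool(
  targets=[
    [0, 0, 0, 0, 15],
    [0, 0, 0, 0, 15],
    [0, 0, 0, 0, 15],
    [0, 0, 0, 0, 15],
    [0, 0, 0, 0, 15],
  ],
)

```text
time_s: 14.4
tcp_pos: [0.5206, 0.2107, 0.0196]
ee_rot: [[-0.094, -0.996, -0.0], [-0.996, 0.094, 0.0], [0.0, 0.0, -1.0]]
wrist_force: [0.3, 0.3, -0.3]
gripper_width: 0.343
gripper_force: 30.0
```

servo_tool(
  targets=[
    [0, 0, 0.4, 0, 15],
    [0, 0, 1.2, 0, 15],
    [0, 0, 2.2, 0, 15],
    [0.1, -0.3, 3.2, 0, 15],
    [0.3, -0.8, 4.2, 0, 15],
  ],
)

```text
time_s: 14.82
tcp_pos: [0.529, 0.1871, 0.1467]
ee_rot: [[-0.092, -0.996, -0.001], [-0.996, 0.092, -0.0], [0.0, 0.001, -1.0]]
wrist_force: [1.1, -0.1, -0.2]
gripper_width: 0.337
gripper_force: 30.0
```

servo_tool(
  targets=[
    [0.35, -0.8, 0.8, 0, 15],
    [0.7, -1.6, 1.4, 0, 15],
    [1.05, -2.4, 1.8, 0, 15],
    [1.4, -3.2, 1.8, 0, 15],
    [1.7, -4, 1.8, 0, 15],
  ],
)

```text
time_s: 15.23
tcp_pos: [0.5813, 0.0657, 0.2008]
ee_rot: [[-0.094, -0.996, 0.002], [-0.996, 0.094, 0.001], [-0.001, -0.002, -1.0]]
wrist_force: [1.4, 0.5, -0.6]
gripper_width: 0.34
gripper_force: 30.0
```

servo_tool(
  targets=[
    [0.35, -0.8, 0, 0, 15],
    [0.7, -1.5, 0, 0, 15],
    [1.05, -2.2, 0, 0, 15],
    [1.3, -2.7, 0, 0, 15],
    [1.36, -2.91, 0, 0, 15],
  ],
)

```text
time_s: 15.65
tcp_pos: [0.6218, -0.0226, 0.199]
ee_rot: [[-0.096, -0.995, -0.001], [-0.995, 0.096, -0.0], [0.0, 0.001, -1.0]]
wrist_force: [-0.2, 0.6, -0.5]
gripper_width: 0.341
gripper_force: 30.0
```

servo_tool(
  targets=[
    [0, 0, -0.4, 0, 15],
    [0, 0, -0.8, 0, 15],
    [0, 0, -1.2, 0, 15],
    [0, 0, -1.4, 0, 15],
    [0, 0, -1.47, 0, 15],
  ],
)

```text
time_s: 16.07
tcp_pos: [0.6203, -0.0202, 0.1541]
ee_rot: [[-0.094, -0.996, -0.003], [-0.996, 0.094, -0.0], [0.001, 0.003, -1.0]]
wrist_force: [-0.7, 0.1, -0.5]
gripper_width: 0.347
gripper_force: 30.0
```

servo_tool(
  targets=[
    [0, 0, -0.1, 0, 15],
    [0, 0.02, -0.2, 0, 15],
    [0, 0.04, -0.3, 0, 15],
    [0, 0.05, -0.38, 0, 15],
    [0, 0.06, -0.44, 0, 15],
  ],
)

```text
time_s: 16.48
tcp_pos: [0.6223, -0.0185, 0.145]
ee_rot: [[-0.093, -0.996, 0.003], [-0.996, 0.093, -0.0], [0.0, -0.003, -1.0]]
wrist_force: [-3.1, 1.6, 9.1]
gripper_width: 0.345
gripper_force: 30.0
```

servo_tool(
  targets=[
    [0, 0, -0.06, 0, 15],
    [0, 0, -0.12, 0, 15],
    [0, -0.01, -0.18, 0, 15],
    [0, -0.01, -0.25, 0, 15],
    [0, -0.02, -0.31, 0, 15],
  ],
)

```text
time_s: 16.9
tcp_pos: [0.6225, -0.0182, 0.1358]
ee_rot: [[-0.093, -0.996, 0.004], [-0.996, 0.093, 0.001], [-0.001, -0.004, -1.0]]
wrist_force: [-3.1, 5.4, 8.5]
gripper_width: 0.343
gripper_force: 30.0
```

servo_tool(
  targets=[
    [0, -0.01, -0.06, 0, 15],
    [0, -0.03, -0.12, 0, 15],
    [0, -0.05, -0.18, 0, 15],
    [-0.01, -0.07, -0.24, 0, 15],
    [-0.01, -0.1, -0.29, 0, 15],
  ],
)

```text
time_s: 17.32
tcp_pos: [0.6223, -0.0203, 0.1268]
ee_rot: [[-0.093, -0.996, 0.004], [-0.996, 0.093, 0.002], [-0.003, -0.004, -1.0]]
wrist_force: [-2.1, 7.9, 7.9]
gripper_width: 0.343
gripper_force: 30.0
```

servo_tool(
  targets=[
    [0, -0.03, -0.05, 0, 15],
    [0, -0.06, -0.1, 0, 15],
    [-0.01, -0.1, -0.15, 0, 15],
    [-0.01, -0.13, -0.2, 0, 15],
    [-0.02, -0.17, -0.25, 0, 15],
  ],
)

```text
time_s: 17.73
tcp_pos: [0.6219, -0.0246, 0.119]
ee_rot: [[-0.093, -0.996, 0.005], [-0.996, 0.093, 0.003], [-0.004, -0.005, -1.0]]
wrist_force: [-2.8, 9.9, 5.5]
gripper_width: 0.344
gripper_force: 30.0
```

servo_tool(
  targets=[
    [0, -0.04, -0.04, 0, 15],
    [-0.01, -0.09, -0.08, 0, 15],
    [-0.01, -0.14, -0.12, 0, 15],
    [-0.02, -0.2, -0.15, 0, 15],
    [-0.02, -0.25, -0.17, 0, 15],
  ],
)

```text
time_s: 18.15
tcp_pos: [0.6215, -0.03, 0.1137]
ee_rot: [[-0.093, -0.996, 0.006], [-0.996, 0.093, 0.006], [-0.007, -0.005, -1.0]]
wrist_force: [-2.6, 18.8, 6.3]
gripper_width: 0.344
gripper_force: 30.0
```

servo_tool(
  targets=[
    [0, -0.04, -0.01, 0, 15],
    [0, -0.08, -0.02, 0, 15],
    [0, -0.12, -0.03, 0, 15],
    [0, -0.16, -0.03, 0, 15],
    [0, -0.16, -0.03, 0, 15],
  ],
)

```text
time_s: 18.57
tcp_pos: [0.6213, -0.0325, 0.1124]
ee_rot: [[-0.092, -0.996, 0.006], [-0.996, 0.092, 0.009], [-0.009, -0.005, -1.0]]
wrist_force: [-4.6, 23.9, 4.9]
gripper_width: 0.344
gripper_force: 30.0
```

servo_tool(
  targets=[
    [0.02, 0.3, 0, 0, 15],
    [0.03, 0.6, 0.4, 0, 15],
    [0.03, 0.6, 1.4, 0, 15],
    [0.03, 0.6, 2.4, 0, 15],
    [0.03, 0.6, 3.1, 0, 15],
  ],
)

```text
time_s: 18.98
tcp_pos: [0.6218, -0.0215, 0.207]
ee_rot: [[-0.093, -0.996, 0.004], [-0.996, 0.093, -0.0], [-0.0, -0.004, -1.0]]
wrist_force: [-0.7, 0.9, 0.3]
gripper_width: 0.341
gripper_force: 30.0
```

servo_tool(
  targets=[
    [-0.05, -0.5, 0, 0, 15],
    [-0.1, -1.2, 0, 0, 15],
    [-0.16, -1.9, 0, 0, 15],
    [-0.22, -2.6, 0, 0, 15],
    [-0.26, -3.06, 0, 0, 15],
  ],
)

```text
time_s: 19.4
tcp_pos: [0.6124, -0.1154, 0.2036]
ee_rot: [[-0.095, -0.995, -0.001], [-0.995, 0.095, -0.0], [0.0, 0.0, -1.0]]
wrist_force: [-0.2, 0.8, -1.4]
gripper_width: 0.339
gripper_force: 30.0
```

Run:
```python
from station import r
from h import *
s=r.sense();print(s["tcp_pos"],s["wrist_force"])
im=[]
for n,(x,y,k) in {"scene":(230,120,100),"wrist":(180,130,200)}.items():
    c=r.capture(n);pickle.dump(c,open(n+"7.pkl","wb"));h=cv2.cvtColor(c["pixels"],cv2.COLOR_RGB2HSV)
    m=((h[...,0]<14)&(h[...,1]>130)&(h[...,2]>30)).astype(np.uint8)
    if n=="scene":m[:, :180]=0;m[:,380:]=0;m[:100]=0;m[270:]=0
    q,l,st,ce=cv2.connectedComponentsWithStats(m)
    i=1+np.argmax(st[1:,4]);print(n,st[i],ce[i],cv2.minAreaRect(cv2.findNonZero((l==i).astype(np.uint8))))
    if n=="scene":print([np.round(pix(c,np.array(s["tcp_pos"])+[0,a,b])).tolist() for a,b in((0,.034),(0,-.04),(.02,-.03),(0,0))])
```

```text
[ 0.61240395 -0.11542275  0.20357694] [-0.21941693  0.81451224 -1.35482877]
scene [283 157  15  27 268] [291.58955224 170.81716418] ((293.1134338378906, 169.99485778808594), (14.417916297912598, 24.4698429107666), 23.96249008178711)
[[297.0, 153.0], [295.0, 180.0], [290.0, 181.0], [296.0, 166.0]]
wrist [ 241  239   76   31 2322] [278.34151593 254.17571059] ((278.5, 254.0), (30.0, 75.0), 90.0)
```

servo_tool(
  targets=[
    [0, 0, -0.7, 0, 15],
    [0, 0, -1.6, 0, 15],
    [0, 0, -2.5, 0, 15],
    [0, 0, -3.3, 0, 15],
    [0, 0, -3.74, 0, 15],
  ],
)

```text
time_s: 19.92
tcp_pos: [0.6112, -0.1129, 0.0882]
ee_rot: [[-0.094, -0.996, -0.005], [-0.996, 0.094, 0.001], [-0.0, 0.005, -1.0]]
wrist_force: [-0.5, 0.2, -0.2]
gripper_width: 0.343
gripper_force: 30.0
```

servo_tool(
  targets=[
    [0.01, 0.06, 0, 0, 15],
    [0.01, 0.13, 0, 0, 15],
    [0.02, 0.2, 0, 0, 15],
    [0.03, 0.27, 0, 0, 15],
    [0.03, 0.33, 0, 0, 15],
  ],
)

```text
time_s: 20.33
tcp_pos: [0.615, -0.1043, 0.0934]
ee_rot: [[-0.093, -0.996, 0.003], [-0.996, 0.093, -0.002], [0.001, -0.003, -1.0]]
wrist_force: [0.4, -8.3, -1.2]
gripper_width: 0.345
gripper_force: 30.0
```

servo_tool(
  targets=[
    [0.01, 0.06, 0, 0, 15],
    [0.01, 0.13, 0, 0, 15],
    [0.02, 0.2, 0, 0, 15],
    [0.03, 0.27, 0, 0, 15],
    [0.03, 0.33, 0, 0, 15],
  ],
)

```text
time_s: 20.75
tcp_pos: [0.6153, -0.1009, 0.0947]
ee_rot: [[-0.093, -0.996, 0.001], [-0.996, 0.093, -0.01], [0.01, -0.002, -1.0]]
wrist_force: [-0.6, -27.0, 4.4]
gripper_width: 0.341
gripper_force: 30.0
```

Run:
```python
from station import r
from h import *
s=r.sense();print(s["tcp_pos"],s["wrist_force"],s["moment"])
c=r.capture("wrist");pickle.dump(c,open("wrist8.pkl","wb"));print(np.array(c["world_from_camera"])[:3,3]-s["tcp_pos"])
h=cv2.cvtColor(c["pixels"],cv2.COLOR_RGB2HSV);m=((h[...,0]<16)&(h[...,1]>120)&(h[...,2]>20)).astype(np.uint8);m[:,:200]=0;m[:,360:]=0
for v in range(170,345,8):
    k=np.flatnonzero(m[v]);print(v,(k[0],k[-1],len(k)) if len(k) else 0,end="; ")
```

```text
[ 0.61531242 -0.10092416  0.09472868] [ -0.5848336  -27.00785452   4.41547089] [-8.31199287  0.06296278 -0.12115208]
[-0.00744308 -0.0670576   0.14528425]
170 0; 178 0; 186 0; 194 0; 202 0; 210 0; 218 0; 226 0; 234 0; 242 (np.int64(242), np.int64(315), 74); 250 (np.int64(240), np.int64(316), 77); 258 (np.int64(240), np.int64(316), 77); 266 (np.int64(240), np.int64(317), 78); 274 0; 282 0; 290 0; 298 0; 306 0; 314 0; 322 0; 330 0; 338 0;
```

Run:
```python
from h import *
from scipy.optimize import minimize
tcp=np.array([.6124,-.1154,.2036]);ex=np.array([.9955,-.094,0]);ey=np.array([.094,.9955,0])
c=pickle.load(open("scene7.pkl","rb"));h=cv2.cvtColor(c["pixels"],cv2.COLOR_RGB2HSV)
m=((h[...,0]<16)&(h[...,1]>120)&(h[...,2]>25)).astype(np.uint8);m[:,:270]=0;m[:,310:]=0;m[:145]=0;m[200:]=0
print(*["".join(".#"[k] for k in m[v,278:306])+" "+str(v) for v in range(150,192)],sep="\n")
def corners(th,py,pz):
    t=np.cos(th)*-ey+np.array([0,0,np.sin(th)]);n=np.sin(th)*-ey-np.array([0,0,np.cos(th)])
    P=tcp+py*ey+np.array([0,0,pz])
    return {(s,a,x):P+s*t+a*n+x*ex for s in(-.031,.044) for a in(-.011,.011) for x in(-.015,.015)}
for th,py,pz in((68.6,0,-.0096),(56,.0077,-.0033),(62,.004,-.006)):
    print(th,{(("A" if s<0 else "B"),a,x):np.round(pix(c,p)).astype(int).tolist() for (s,a,x),p in corners(np.radians(th),py,pz).items()})
```

```text
............................ 150
............................ 151
............................ 152
............................ 153
............................ 154
............................ 155
............................ 156
..............###........... 157
..............#####......... 158
.............#######........ 159
............#########....... 160
............#########....... 161
...........##########....... 162
...........#########........ 163
..........###########....... 164
..........##########........ 165
.........############....... 166
.........###########........ 167
.........###########........ 168
.........###########........ 169
........############........ 170
........############........ 171
.......#############........ 172
......##############........ 173
......##############........ 174
.....###############........ 175
.....###############........ 176
....################........ 177
......##############........ 178
........############........ 179
.........##########......... 180
...........########......... 181
............#######......... 182
...........
[... 415 characters left out ...]
 [291, 178], ('B', -0.011, -0.015): [304, 154], ('B', -0.011, 0.015): [294, 148], ('B', 0.011, -0.015): [310, 154], ('B', 0.011, 0.015): [301, 148]}
56 {('A', -0.011, -0.015): [289, 184], ('A', -0.011, 0.015): [280, 177], ('A', 0.011, -0.015): [295, 185], ('A', 0.011, 0.015): [286, 178], ('B', -0.011, -0.015): [304, 152], ('B', -0.011, 0.015): [295, 147], ('B', 0.011, -0.015): [310, 154], ('B', 0.011, 0.015): [300, 148]}
62 {('A', -0.011, -0.015): [291, 184], ('A', -0.011, 0.015): [282, 178], ('A', 0.011, -0.015): [297, 185], ('A', 0.011, 0.015): [288, 178], ('B', -0.011, -0.015): [304, 153], ('B', -0.011, 0.015): [294, 147], ('B', 0.011, -0.015): [310, 154], ('B', 0.011, 0.015): [301, 148]}
```

servo_tool(
  targets=[
    [0.01, 0.06, 0, 0, 15],
    [0.01, 0.13, 0, 0, 15],
    [0.02, 0.2, 0, 0, 15],
    [0.02, 0.2, 0, 0, 15],
    [0.02, 0.2, 0, 0, 15],
  ],
)

```text
time_s: 21.22
tcp_pos: [0.6159, -0.0963, 0.0965]
ee_rot: [[-0.093, -0.996, 0.001], [-0.996, 0.093, -0.011], [0.011, -0.003, -1.0]]
wrist_force: [-3.2, -29.6, 8.7]
gripper_width: 0.346
gripper_force: 30.0
```

```bash
cat > rows.py <<'E'
from station import r
from h import *
s=r.sense();print(s["tcp_pos"],s["wrist_force"],s["moment"])
c=r.capture("wrist");h=cv2.cvtColor(c["pixels"],cv2.COLOR_RGB2HSV);m=((h[...,0]<16)&(h[...,1]>120)&(h[...,2]>20)).astype(np.uint8);m[:,:200]=0;m[:,360:]=0
k=np.flatnonzero(m[:,270:290].sum(1)>12);print("rows",k[0],k[-1],len(k),"w",m[min(k[0]+6,419)].sum())
c=r.capture("scene");h=cv2.cvtColor(c["pixels"],cv2.COLOR_RGB2HSV)
u,v=np.round(pix(c,s["tcp_pos"])).astype(int);print("tcp px",u,v)
m=((h[...,0]<16)&(h[...,1]>120)&(h[...,2]>25)).astype(np.uint8)
print(*["".join(".#"[k] for k in m[q,u-20:u+16])+f" {q-v}" for q in range(v-12,v+24)],sep="\n")
E
python3 rows.py
```

```text
[ 0.61593953 -0.09632019  0.09651594] [ -3.20051296 -29.63316602   8.74527562] [-8.67419885  0.66396907 -0.03897703]
rows 237 270 34 w 77
tcp px 288 206
.................................... -12
.................................... -11
.................................... -10
.................................... -9
.................................... -8
.................................... -7
.................................... -6
................#................... -5
................###................. -4
................####................ -3
................#####............... -2
...............#######.............. -1
...............#######.............. 0
..............########.............. 1
..............########.............. 2
...............#######.............. 3
...............#######.............. 4
...............#######.............. 5
...............#######.............. 6
...............#######.............. 7
...............######............... 8
...............######............... 9
...............#######.............. 10
...............######............... 11
...............#######.............. 12
...............########............. 13
...............#######.............. 14
................######.............. 15
.................................... 16
.................................... 17
.................................... 18
.................................... 19
.................................... 20
.................................... 21
.................................... 22
.................................... 23
```

servo_tool(
  targets=[
    [0.01, 0.06, 0, 0, 15],
    [0.01, 0.12, 0, 0, 15],
    [0.02, 0.18, 0, 0, 15],
    [0.02, 0.24, 0, 0, 15],
    [0.03, 0.24, 0, 0, 15],
  ],
)

```text
time_s: 21.73
tcp_pos: [0.6166, -0.0899, 0.0981]
ee_rot: [[-0.093, -0.996, 0.001], [-0.996, 0.093, -0.013], [0.013, -0.002, -1.0]]
wrist_force: [-4.3, -29.6, 15.8]
gripper_width: 0.345
gripper_force: 30.0
```

```bash
python3 rows.py
```

```text
[ 0.61660269 -0.08989116  0.09808556] [ -4.26664575 -29.56300917  15.82049519] [-9.07955554  1.64517057  0.05482909]
rows 235 270 36 w 77
tcp px 286 207
.................................... -12
.................................... -11
.................................... -10
.................................... -9
.................................... -8
.................................... -7
.................................... -6
.................................... -5
..................#................. -4
..................##................ -3
.................####............... -2
.................#####.............. -1
................######.............. 0
................######.............. 1
.................#####.............. 2
.................#####.............. 3
.................#####.............. 4
.................#####.............. 5
.................#####.............. 6
.................####............... 7
.................#####.............. 8
.................#####.............. 9
.................#####.............. 10
.................#####.............. 11
.................#####.............. 12
.................#######............ 13
..................####.............. 14
.................................... 15
.................................... 16
.................................... 17
.................................... 18
.................................... 19
.................................... 20
.................................... 21
.................................... 22
.................................... 23
```

servo_tool(
  targets=[
    [0.01, 0.06, 0.03, 0, 15],
    [0.01, 0.12, 0.06, 0, 15],
    [0.02, 0.18, 0.1, 0, 15],
    [0.02, 0.24, 0.1, 0, 15],
    [0.03, 0.24, 0.1, 0, 15],
  ],
)

```text
time_s: 22.25
tcp_pos: [0.6174, -0.0814, 0.1005]
ee_rot: [[-0.093, -0.996, 0.001], [-0.996, 0.093, -0.011], [0.011, -0.002, -1.0]]
wrist_force: [-4.1, -25.8, 14.6]
gripper_width: 0.343
gripper_force: 30.0
```

```bash
python3 rows.py
```

```text
[ 0.6173903  -0.08137326  0.10045865] [ -4.06254158 -25.7731186   14.55582678] [-7.8358264   1.50162478 -0.02725108]
rows 236 270 35 w 81
tcp px 283 208
.................................... -12
.................................... -11
.................................... -10
.................................... -9
.................................... -8
.................................... -7
.................................... -6
.................................... -5
.................................... -4
.................................... -3
....................##.............. -2
...................###.............. -1
...................###.............. 0
....................##.............. 1
....................##.............. 2
....................##.............. 3
....................##.............. 4
....................##.............. 5
....................##.............. 6
....................##.............. 7
....................##.............. 8
....................##.............. 9
....................##.............. 10
....................##.............. 11
.....................##............. 12
......................#............. 13
.................................... 14
.................................... 15
.................................... 16
.................................... 17
.................................... 18
.................................... 19
.................................... 20
.................................... 21
.................................... 22
.................................... 23
```

servo_tool(
  targets=[
    [0, -0.2, 0, 0, 15],
    [-0.02, -0.4, 0, 0, 15],
    [-0.04, -0.6, 0, 0, 15],
    [-0.05, -0.8, 0, 0, 15],
    [-0.05, -0.8, 0, 0, 15],
  ],
)

```text
time_s: 22.77
tcp_pos: [0.6157, -0.0977, 0.0945]
ee_rot: [[-0.094, -0.996, -0.0], [-0.996, 0.094, 0.0], [-0.0, 0.0, -1.0]]
wrist_force: [0.9, 0.1, -0.3]
gripper_width: 0.345
gripper_force: 30.0
```

```bash
python3 rows.py
python3 - <<'E'
from station import r
from h import *
im=[]
for n,(x,y,k) in {"scene":(250,150,80),"wrist":(180,130,200)}.items():
    c=r.capture(n);im.append(cv2.convertScaleAbs(cv2.resize(c["pixels"][y:y+k,x:x+k,::-1],(400,400),interpolation=cv2.INTER_CUBIC),alpha=1.5,beta=15))
cv2.imwrite("pics/t9.png",np.hstack(im))
E
```

```text
[ 0.61567981 -0.09771667  0.09452938] [ 0.92917536  0.08579523 -0.32333919] [ 0.01538357  0.05643728 -0.00388706]
rows 236 270 35 w 80
tcp px 288 207
.................................... -12
.................................... -11
.................................... -10
.................................... -9
.................................... -8
.................................... -7
.................................... -6
.................................... -5
.................###................ -4
.................#####.............. -3
.................#####.............. -2
................######.............. -1
................######.............. 0
................######.............. 1
...............#######.............. 2
...............#######.............. 3
...............#######.............. 4
...............#######.............. 5
...............#######.............. 6
...............#######.............. 7
...............#######.............. 8
................######.............. 9
..................####.............. 10
...................###.............. 11
....................###............. 12
.....................#.............. 13
.................................... 14
.................................... 15
.................................... 16
.................................... 17
.................................... 18
.................................... 19
.................................... 20
.................................... 21
.................................... 22
.................................... 23
```

View pics/t9.png

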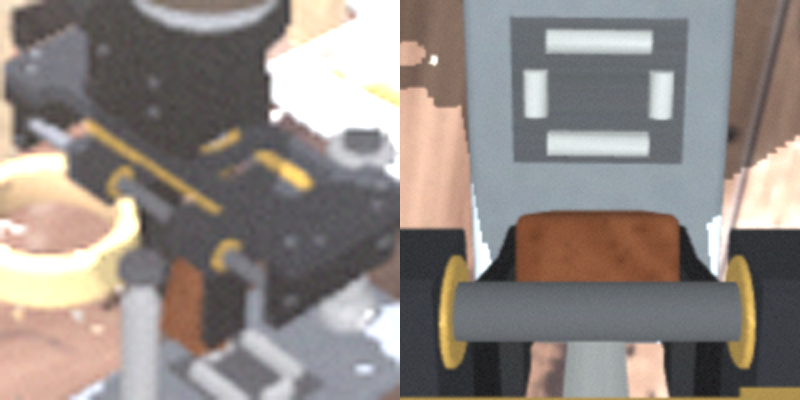

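The block now stands vertical in the fingers: top end at (598,250) in the right half, bottom near (185,345) in the left half, and held toward its +y side. The nest centre is at (598,92) in the right half. Next I'll measure the block and nest relative to the TCP.

Run:
```python
from station import r
from h import *
from scipy.optimize import least_squares
s=r.sense();tcp=np.array(s["tcp_pos"]);ex=np.array([.9955,-.094,0]);ey=np.array([.094,.9955,0])
W=r.capture("wrist");S=r.capture("scene")
for u,v,z in((280,151,.024),(279,201.5,.024),(247.5,177,.024),(310.5,178,.024)):
    p=w(W,u,v,z);print("rail",p.round(4))
print("base top-of-block front edge, z+.034:",((w(W,279,236,tcp[2]+.034)-tcp)@ey).round(4))
u,v=np.round(pix(S,tcp))
def C(q,s_,a,x):
    th,py,pz=q;t=-np.sin(th)*ey+[0,0,np.cos(th)];n=-np.cos(th)*ey-[0,0,np.sin(th)]
    return tcp+py*ey+[0,0,pz]+s_*t+a*n+x*ex
# th: lean of top toward -y ; a=+ toward -y
obs=[(S,u-5,v+8.5,(-.0375,-.011,.015)),(S,u+1.5,v+13,(-.0375,-.011,-.015)),(W,279,236,(.0375,.011,0))]
def res(q):
    o=[pix(c,C(q,*k))-[a,b] for c,a,b,k in obs];o[2][0]=0;return np.concatenate(o)
a=least_squares(res,[.1,-.018,-.004]);print(a.x.round(4),np.degrees(a.x[0]),a.fun.round(1))
for th in(0,.1,.2):print(th,[np.round(pix(S,C((th,-.0175,-.0035),-.0375,-.011,x))-[u,v]).tolist() for x in(.015,-.015)])
```

```text
rail [ 0.6084 -0.1523  0.024 ]
rail [ 0.6123 -0.1179  0.024 ]
rail [ 0.6321 -0.137   0.024 ]
rail [ 0.5893 -0.1323  0.024 ]
base top-of-block front edge, z+.034: -0.0314
[ 0.2103 -0.0138  0.0026] 12.051116355593916 [-1.  -0.9  1.1  0.9  0.  -0. ]
0 [[-3.0, 8.0], [6.0, 15.0]]
0.1 [[-4.0, 9.0], [5.0, 15.0]]
0.2 [[-5.0, 9.0], [4.0, 15.0]]
```

servo_tool(
  targets=[
    [-0.04, -0.28, 0, 0, 15],
    [-0.08, -0.56, -0.2, 0, 15],
    [-0.12, -0.84, -0.4, 0, 15],
    [-0.16, -1.11, -0.6, 0, 15],
    [-0.16, -1.11, -0.8, 0, 15],
  ],
)

```text
time_s: 23.48
tcp_pos: [0.61, -0.1326, 0.0696]
ee_rot: [[-0.096, -0.995, -0.001], [-0.995, 0.096, -0.0], [0.0, 0.001, -1.0]]
wrist_force: [-0.4, 0.4, -0.6]
gripper_width: 0.341
gripper_force: 30.0
```

servo_tool(
  targets=[
    [0, 0, 0, 0, 15],
    [0, 0, 0, 0, 15],
    [0, 0, 0, 0, 15],
    [0, 0, 0, 0, 15],
    [0, 0, 0, 0, 15],
  ],
)

```text
time_s: 23.9
tcp_pos: [0.6112, -0.1304, 0.0711]
ee_rot: [[-0.093, -0.996, 0.001], [-0.996, 0.093, -0.0], [-0.0, -0.001, -1.0]]
wrist_force: [0.3, -0.3, -1.2]
gripper_width: 0.339
gripper_force: 30.0
```

```bash
python3 rows.py
python3 - <<'E'
from station import r
from h import *
S=r.capture("scene");tcp=r.sense()["tcp_pos"];u,v=np.round(pix(S,tcp)).astype(int)
cv2.imwrite("pics/z.png",S["pixels"][...,::-1])
R=rz(-.0945)
for n,p,z in(("railL outer/in top",(.018,.014),.024),("",(-.018,.014),.024),("",(.018,-.014),.024),("",(-.018,-.014),.024)):
    print(np.round(pix(S,[*(np.array([.6105,-.135])+R@p),z])-[u,v],1))
E
```

```text
[ 0.61124483 -0.1304066   0.07105459] [ 0.26464137 -0.25407608 -1.22726762] [ 0.01767285  0.11467995 -0.03826363]
rows 236 270 35 w 80
tcp px 298 208
.................................... -12
.................................... -11
.................................... -10
.................................... -9
.................................... -8
.................................... -7
.................................... -6
.................................... -5
.................###................ -4
.................####............... -3
.................#####.............. -2
.................######............. -1
................#######............. 0
................#######............. 1
...............########............. 2
...............#######.............. 3
...............#######.............. 4
...............#######.............. 5
...............#######.............. 6
...............#######.............. 7
...............#######.............. 8
................######.............. 9
.................#####.............. 10
...................###.............. 11
....................###............. 12
.....................##............. 13
.................................... 14
.................................... 15
.................................... 16
.................................... 17
.................................... 18
.................................... 19
.................................... 20
.................................... 21
.................................... 22
.................................... 23
[-8.1 12.6]
[ 2.  20.1]
[-0.1  7.7]
[10.  14.9]
```

servo_tool(
  targets=[
    [0, 0, -0.1, 0, 15],
    [0, 0, -0.2, 0, 15],
    [0, 0, -0.3, 0, 15],
    [0, 0, -0.4, 0, 15],
    [0, 0, -0.4, 0, 15],
  ],
)

```text
time_s: 24.47
tcp_pos: [0.6103, -0.1307, 0.0576]
ee_rot: [[-0.094, -0.996, -0.002], [-0.996, 0.094, 0.0], [0.0, 0.002, -1.0]]
wrist_force: [-0.2, -0.4, -0.1]
gripper_width: 0.34
gripper_force: 30.0
```

servo_tool(
  targets=[
    [0, 0, -0.06, 0, 15],
    [0, 0, -0.12, 0, 15],
    [0, 0, -0.18, 0, 15],
    [0, 0, -0.18, 0, 15],
    [0, 0, -0.18, 0, 15],
  ],
)

```text
time_s: 24.88
tcp_pos: [0.6108, -0.1307, 0.0531]
ee_rot: [[-0.094, -0.996, -0.0], [-0.996, 0.094, -0.0], [0.0, 0.0, -1.0]]
wrist_force: [-0.4, -0.0, -1.1]
gripper_width: 0.343
gripper_force: 30.0
```

servo_tool(
  targets=[
    [0, 0, -0.03, 0, 15],
    [0, 0, -0.06, 0, 15],
    [0, 0, -0.09, 0, 15],
    [0, 0, -0.12, 0, 15],
    [0, 0, -0.12, 0, 15],
  ],
)

```text
time_s: 25.3
tcp_pos: [0.6112, -0.1311, 0.0504]
ee_rot: [[-0.094, -0.996, 0.001], [-0.996, 0.094, -0.001], [0.001, -0.001, -1.0]]
wrist_force: [-0.7, -1.5, 2.8]
gripper_width: 0.339
gripper_force: 30.0
```

```bash
python3 rows.py
```

```text
[ 0.61120382 -0.13109686  0.05036936] [-0.69961832 -1.52247623  2.81690574] [-0.50182321  0.34216742 -0.01926556]
rows 236 270 35 w 80
tcp px 298 215
.................................... -12
.................................... -11
.................................... -10
.................................... -9
.................................... -8
.................................... -7
.................................... -6
.................##................. -5
..................##................ -4
.................#####.............. -3
.................#####.............. -2
................#######............. -1
................#######............. 0
...............#######.............. 1
...............#######.............. 2
...............#######.............. 3
...............#######.............. 4
...............#######.............. 5
...............#######.............. 6
...............#######.............. 7
................######.............. 8
.................#####.............. 9
...................###.............. 10
....................###............. 11
.....................##............. 12
.................................... 13
.................................... 14
.................................... 15
.................................... 16
.................................... 17
.................................... 18
.................................... 19
.................................... 20
.................................... 21
.................................... 22
.................................... 23
```

servo_tool(
  targets=[
    [0.01, 0.06, 0, 0, 15],
    [0.01, 0.12, 0, 0, 15],
    [0.02, 0.18, 0, 0, 15],
    [0.02, 0.24, 0, 0, 15],
    [0.03, 0.3, 0, 0, 15],
  ],
)

```text
time_s: 25.82
tcp_pos: [0.6121, -0.1261, 0.0523]
ee_rot: [[-0.093, -0.996, 0.0], [-0.996, 0.093, -0.006], [0.006, -0.001, -1.0]]
wrist_force: [-4.4, -17.8, 13.5]
gripper_width: 0.342
gripper_force: 30.0
```

servo_tool(
  targets=[
    [0.01, 0.05, 0, 0, 15],
    [0.01, 0.1, 0, 0, 15],
    [0.02, 0.15, 0, 0, 15],
    [0.02, 0.2, 0, 0, 15],
    [0.02, 0.2, 0, 0, 15],
  ],
)

```text
time_s: 26.23
tcp_pos: [0.6133, -0.121, 0.0539]
ee_rot: [[-0.092, -0.996, 0.002], [-0.996, 0.092, -0.007], [0.007, -0.002, -1.0]]
wrist_force: [-4.1, -17.6, 16.0]
gripper_width: 0.34
gripper_force: 30.0
```

```bash
python3 rows.py
```

```text
[ 0.61327161 -0.1210076   0.05387899] [ -4.06319016 -17.63522664  15.99938111] [-5.63855408e+00  1.37522557e+00  5.54897628e-03]
rows 235 270 36 w 80
tcp px 295 215
.................................... -12
.................................... -11
.................................... -10
.................................... -9
.................................... -8
.................................... -7
.................................... -6
.................................... -5
.................#.................. -4
.................###................ -3
................#####............... -2
................######.............. -1
................######.............. 0
................######.............. 1
...............#######.............. 2
...............#######.............. 3
...............#######.............. 4
...............#######.............. 5
...............#######.............. 6
..............########.............. 7
...............#######.............. 8
.................####............... 9
..................###............... 10
...................###.............. 11
.....................##............. 12
.................................... 13
.................................... 14
.................................... 15
.................................... 16
.................................... 17
.................................... 18
.................................... 19
.................................... 20
.................................... 21
.................................... 22
.................................... 23
```

servo_tool(
  targets=[
    [-0.01, -0.1, 0.03, 0, 15],
    [-0.02, -0.2, 0.03, 0, 15],
    [-0.03, -0.3, 0.03, 0, 15],
    [-0.05, -0.4, 0.02, 0, 15],
    [-0.05, -0.45, 0, 0, 15],
  ],
)

```text
time_s: 26.75
tcp_pos: [0.6129, -0.1288, 0.0517]
ee_rot: [[-0.093, -0.996, 0.005], [-0.996, 0.093, 0.0], [-0.001, -0.005, -1.0]]
wrist_force: [-0.3, 2.3, 10.4]
gripper_width: 0.342
gripper_force: 30.0
```

servo_tool(
  targets=[
    [0, 0, -0.02, 0, 15],
    [0, 0, -0.04, 0, 15],
    [0, 0, -0.06, 0, 15],
    [0, 0, -0.06, 0, 15],
    [0, 0, -0.06, 0, 15],
  ],
)

```text
time_s: 27.17
tcp_pos: [0.613, -0.129, 0.0515]
ee_rot: [[-0.092, -0.996, 0.005], [-0.996, 0.092, -0.001], [0.0, -0.005, -1.0]]
wrist_force: [-3.2, 0.8, 15.8]
gripper_width: 0.343
gripper_force: 30.0
```

```bash
python3 rows.py
```

```text
[ 0.61296705 -0.12900447  0.0515127 ] [-3.1724122   0.81753241 15.80588175] [ 0.53272965  1.07084372 -0.03489509]
rows 236 270 35 w 80
tcp px 297 214
.................................... -12
.................................... -11
.................................... -10
.................................... -9
.................................... -8
.................................... -7
.................................... -6
.................................... -5
.................##................. -4
................####................ -3
.................#####.............. -2
................######.............. -1
................######.............. 0
................######.............. 1
...............#######.............. 2
...............#######.............. 3
...............#######.............. 4
...............#######.............. 5
...............#######.............. 6
..............########.............. 7
...............#######.............. 8
................######.............. 9
.................#####.............. 10
...................###.............. 11
....................##.............. 12
.................................... 13
.................................... 14
.................................... 15
.................................... 16
.................................... 17
.................................... 18
.................................... 19
.................................... 20
.................................... 21
.................................... 22
.................................... 23
```

servo_tool(
  targets=[
    [-0.04, 0, -0.06, 0, 15],
    [-0.04, 0, -0.12, 0, 15],
    [-0.04, 0.03, -0.16, 0, 15],
    [-0.04, 0.06, -0.18, 0, 15],
    [-0.04, 0.1, -0.2, 0, 15],
  ],
)

```text
time_s: 27.68
tcp_pos: [0.613, -0.1292, 0.0504]
ee_rot: [[-0.09, -0.996, 0.008], [-0.996, 0.09, -0.006], [0.005, -0.008, -1.0]]
wrist_force: [-9.5, -11.9, 37.9]
gripper_width: 0.345
gripper_force: 30.0
```

```bash
python3 rows.py
```

```text
[ 0.6129703  -0.12924712  0.05036029] [ -9.49950181 -11.86616631  37.85030199] [-3.42353676  2.79046355  0.01174501]
rows 235 270 36 w 81
tcp px 297 215
.................................... -12
.................................... -11
.................................... -10
.................................... -9
.................................... -8
.................................... -7
.................................... -6
.................................... -5
.................###................ -4
.................####............... -3
.................#####.............. -2
................######.............. -1
................######.............. 0
................######.............. 1
...............#######.............. 2
...............#######.............. 3
...............#######.............. 4
...............#######.............. 5
..............########.............. 6
...............#######.............. 7
................######.............. 8
..................####.............. 9
...................###.............. 10
....................##.............. 11
.................................... 12
.................................... 13
.................................... 14
.................................... 15
.................................... 16
.................................... 17
.................................... 18
.................................... 19
.................................... 20
.................................... 21
.................................... 22
.................................... 23
```

servo_tool(
  targets=[
    [0, 0.08, 0, 0, 15],
    [0.01, 0.16, 0, 0, 15],
    [0.01, 0.24, 0, 0, 15],
    [0.02, 0.3, 0, 0, 15],
    [0.02, 0.3, 0, 0, 15],
  ],
)

```text
time_s: 28.2
tcp_pos: [0.6133, -0.1246, 0.0501]
ee_rot: [[-0.091, -0.996, 0.007], [-0.996, 0.091, -0.01], [0.01, -0.008, -1.0]]
wrist_force: [-5.4, -24.5, 30.3]
gripper_width: 0.339
gripper_force: 30.0
```

```bash
python3 rows.py
```

```text
[ 0.61332085 -0.12464428  0.05008072] [ -5.43413548 -24.45460909  30.30853829] [-7.59780681  1.8888712  -0.04746781]
rows 231 270 40 w 78
tcp px 296 216
.................................... -12
.................................... -11
.................................... -10
.................................... -9
.................................... -8
.................................... -7
.................................... -6
.................................... -5
.................#.................. -4
.................###................ -3
.................#####.............. -2
.................#####.............. -1
.................#####.............. 0
................######.............. 1
................######.............. 2
................######.............. 3
................######.............. 4
...............#######.............. 5
................#####............... 6
.................#####.............. 7
..................###............... 8
....................#............... 9
.....................#.............. 10
.................................... 11
.................................... 12
.................................... 13
.................................... 14
.................................... 15
.................................... 16
.................................... 17
.................................... 18
.................................... 19
.................................... 20
.................................... 21
.................................... 22
.................................... 23
```

servo_tool(
  targets=[
    [-0.01, -0.1, 0.1, 0, 15],
    [-0.02, -0.2, 0.2, 0, 15],
    [-0.02, -0.24, 0.24, 0, 15],
    [-0.02, -0.24, 0.24, 0, 15],
    [-0.02, -0.24, 0.24, 0, 15],
  ],
)

```text
time_s: 28.72
tcp_pos: [0.6111, -0.1251, 0.0504]
ee_rot: [[-0.092, -0.996, 0.003], [-0.996, 0.092, -0.002], [0.001, -0.003, -1.0]]
wrist_force: [0.6, -6.3, 9.2]
gripper_width: 0.341
gripper_force: 30.0
```

```bash
python3 rows.py
cat > fit.py <<'E'
# fit lean (top toward -y), offset along press y, height of block centre to scene silhouette's low-left part
from h import *
E
```

```text
[ 0.61114212 -0.12505455  0.05038973] [ 0.61036959 -6.25289442  9.2466458 ] [-1.66393052  0.01064707 -0.04388812]
rows 231 270 40 w 78
tcp px 297 216
.................................... -12
.................................... -11
.................................... -10
.................................... -9
.................................... -8
.................................... -7
.................................... -6
.................................... -5
.................##................. -4
.................###................ -3
................#####............... -2
................######.............. -1
................######.............. 0
................######.............. 1
...............#######.............. 2
................######.............. 3
...............######............... 4
...............######............... 5
...............######............... 6
................#####............... 7
.................####............... 8
...................##............... 9
....................#............... 10
.....................#.............. 11
.................................... 12
.................................... 13
.................................... 14
.................................... 15
.................................... 16
.................................... 17
.................................... 18
.................................... 19
.................................... 20
.................................... 21
.................................... 22
.................................... 23
```

```bash
cat > fit.py <<'E'
from station import r
from h import *
from scipy.optimize import least_squares
s=r.sense();tcp=np.array(s["tcp_pos"]);ex=np.array([.9955,-.094,0]);ey=np.array([.094,.9955,0])
W=r.capture("wrist");S=r.capture("scene")
g=cv2.cvtColor(W["pixels"],cv2.COLOR_RGB2HSV);m=((g[...,0]<16)&(g[...,1]>110)&(g[...,2]>20)).astype(np.uint8)
for v in range(225,272,3):
    k=np.flatnonzero(m[v,215:345])+215
    print(v,(int(k[0]),int(k[-1]),len(k),int(W["pixels"][v,270:290].mean())) if len(k) else 0,end=" ")
print()
def C(q,s_,a,x):
    th,py,pz=q;t=-np.sin(th)*ey+[0,0,np.cos(th)];n=-np.cos(th)*ey-[0,0,np.sin(th)]
    return tcp+py*ey+[0,0,pz]+s_*t+a*n+x*ex
u,v=pix(S,tcp)
for deg in(0,6,12,18,24):
    th=np.radians(deg)
    # pivot: front bottom corner on plate; find py so front top corner appears at row of first brown
    k0=np.flatnonzero(m[:,270:290].sum(1)>12)[0]
    f=lambda y:pix(W,C((th,y,.014-tcp[2]+.0375*np.cos(th)+.011*np.sin(th)),.0375,.011,0))[1]-k0
    py=least_squares(lambda q:f(q[0]),[-.015]).x[0];q=(th,py,.014-tcp[2]+.0375*np.cos(th)+.011*np.sin(th))
    A=[pix(W,C(q,.0375,.010,x))[0] for x in(.015,-.015)];B=pix(W,C(q,.0375,-.011,.015)),pix(W,C(q,.0375,-.011,-.015))
    print(deg,"py",round(py,4),"front w",round(abs(A[1]-A[0]),1),"rear row",B[0][1].round(),"w",round(abs(B[0][0]-B[1][0]),1),
      "bottom y in nest",[round(float((C(q,-.0375,a,0)-[.6105,-.135,0])@ey),4) for a in(.011,-.011)],
      "S left edge",[(pix(S,C(q,z,-.011,.015))-[u,v]).round(1).tolist() for z in(-.0375,-.0275,.0375)])
E
python3 fit.py
```

```text
225 0 228 0 231 (255, 301, 47, 37) 234 (247, 309, 63, 33) 237 (240, 317, 78, 43) 240 (238, 319, 82, 47) 243 (237, 320, 84, 47) 246 (237, 320, 84, 48) 249 (236, 320, 85, 47) 252 (236, 320, 85, 48) 255 (236, 320, 85, 49) 258 (236, 320, 85, 51) 261 (236, 320, 85, 52) 264 (237, 320, 84, 52) 267 (237, 320, 84, 53) 270 (238, 319, 82, 52) 
0 py -0.0237 front w 84.9 rear row 288.0 w 81.1 bottom y in nest [-0.0247, -0.0027] S left edge [[-1.1, 5.5], [-1.0, 2.5], [0.1, -17.3]]
6 py -0.0197 front w 84.7 rear row 290.0 w 82.4 bottom y in nest [-0.0168, 0.0051] S left edge [[-3.3, 6.2], [-2.9, 3.1], [0.1, -17.9]]
12 py -0.0156 front w 83.8 rear row 292.0 w 83.1 bottom y in nest [-0.0086, 0.0129] S left edge [[-5.5, 6.9], [-4.8, 3.7], [0.1, -18.2]]
18 py -0.0115 front w 82.3 rear row 292.0 w 83.2 bottom y in nest [-0.0004, 0.0205] S left edge [[-7.7, 7.7], [-6.7, 4.3], [0.1, -18.3]]
24 py -0.0073 front w 80.3 rear row 291.0 w 82.7 bottom y in nest [0.0078, 0.0279] S left edge [[-9.9, 8.4], [-8.6, 4.9], [0.1, -18.0]]
```

servo_tool(
  targets=[
    [0, -0.05, 0.04, 0, 15],
    [0, -0.05, 0.04, 0, 15],
    [0, -0.05, 0.04, 0, 36],
    [0, -0.05, 0.04, 0, 36],
    [0, -0.05, 0.04, 0, 36],
  ],
)

```text
time_s: 29.33
tcp_pos: [0.6084, -0.1253, 0.0488]
ee_rot: [[-0.094, -0.996, -0.003], [-0.996, 0.094, 0.001], [-0.0, 0.004, -1.0]]
wrist_force: [0.2, -0.4, -0.9]
gripper_width: 0.401
gripper_force: 0.0
```

servo_tool(
  targets=[
    [0, 0, 0, 0, 38],
    [0, 0, 0, 0, 38],
    [0, 0, 0, 0, 38],
    [0, 0, 0, 0, 38],
    [0, 0, 0, 0, 38],
  ],
)

```text
time_s: 29.75
tcp_pos: [0.6096, -0.1259, 0.0502]
ee_rot: [[-0.094, -0.996, -0.0], [-0.996, 0.094, 0.0], [-0.0, 0.0, -1.0]]
wrist_force: [0.2, 0.3, -0.5]
gripper_width: 0.441
gripper_force: 0.0
```

```bash
python3 fit.py; python3 rows.py
```

```text
225 (247, 306, 60, 51) 228 (247, 306, 60, 50) 231 (248, 305, 58, 49) 234 (248, 305, 58, 48) 237 (248, 305, 58, 49) 240 (249, 305, 57, 50) 243 (249, 305, 57, 50) 246 (250, 304, 55, 51) 249 (250, 304, 55, 51) 252 (250, 304, 55, 50) 255 (251, 304, 54, 50) 258 (251, 304, 54, 49) 261 (252, 304, 53, 49) 264 (253, 301, 49, 54) 267 0 270 0 
0 py -0.0502 front w 90.6 rear row 219.0 w 86.2 bottom y in nest [-0.0522, -0.0302] S left edge [[6.3, 0.7], [6.5, -2.2], [7.9, -21.9]]
6 py -0.0463 front w 90.4 rear row 220.0 w 87.7 bottom y in nest [-0.0443, -0.0224] S left edge [[4.2, 1.4], [4.7, -1.7], [7.9, -22.6]]
12 py -0.0425 front w 89.4 rear row 220.0 w 88.6 bottom y in nest [-0.0365, -0.0149] S left edge [[2.1, 2.1], [2.9, -1.2], [8.0, -22.9]]
18 py -0.0389 front w 87.9 rear row 219.0 w 88.8 bottom y in nest [-0.0287, -0.0078] S left edge [[0.1, 2.7], [1.2, -0.7], [8.2, -23.1]]
24 py -0.0354 front w 85.7 rear row 217.0 w 88.4 bottom y in nest [-0.0212, -0.0011] S left edge [[-1.7, 3.2], [-0.4, -0.2], [8.3, -23.0]]
[ 0.60967699 -0.12588341  0.05025614] [ 0.19909113 -0.23542062  0.37607558] [ 0.
[... 803 characters left out ...]
....####............. 6
....................###............. 7
.....................##............. 8
.................................... 9
.................................... 10
.................................... 11
.................................... 12
.................................... 13
.................................... 14
.................................... 15
.................................... 16
.................................... 17
.................................... 18
.................................... 19
.................................... 20
.................................... 21
.................................... 22
.................................... 23
```

The release let the block tip over toward −y. It now rests at about 30° in the nest. I'll regrip it near its low end, lift it out and set it flat on the desk, then stand it up on the desk using a longer lever against the post.

servo_tool(
  targets=[
    [0.01, -0.09, 0, 0, 42],
    [0.01, -0.18, -0.05, 0, 42],
    [0.01, -0.27, -0.1, 0, 42],
    [0.01, -0.27, -0.15, 0, 42],
    [0.01, -0.27, -0.2, 0, 42],
  ],
)

```text
time_s: 30.37
tcp_pos: [0.6099, -0.1343, 0.044]
ee_rot: [[-0.094, -0.996, -0.0], [-0.996, 0.094, 0.0], [-0.0, 0.0, -1.0]]
wrist_force: [0.6, 0.8, 0.6]
gripper_width: 0.484
gripper_force: 0.0
```

servo_tool(
  targets=[
    [0, 0, 0, 0, 15],
    [0, 0, 0, 0, 15],
    [0, 0, 0, 0, 15],
    [0, 0, 0, 0, 15],
    [0, 0, 0, 0, 15],
  ],
)

```text
time_s: 30.78
tcp_pos: [0.61, -0.1339, 0.0443]
ee_rot: [[-0.094, -0.996, 0.0], [-0.996, 0.094, 0.0], [-0.0, -0.0, -1.0]]
wrist_force: [0.5, 0.5, -0.0]
gripper_width: 0.343
gripper_force: 30.0
```

servo_tool(
  targets=[
    [0, 0.1, 0.2, 0, 15],
    [0.01, 0.2, 0.5, 0, 15],
    [0.02, 0.3, 1, 0, 15],
    [0.03, 0.4, 1.7, 0, 15],
    [0.04, 0.5, 2.4, 0, 15],
  ],
)

```text
time_s: 31.2
tcp_pos: [0.6109, -0.1186, 0.1175]
ee_rot: [[-0.094, -0.996, -0.001], [-0.996, 0.094, -0.0], [0.0, 0.001, -1.0]]
wrist_force: [0.4, 0.0, 0.4]
gripper_width: 0.336
gripper_force: 30.0
```

```bash
cat > top.py <<'E'
from station import r
from h import *
s=r.sense();print(s["tcp_pos"],s["wrist_force"])
W=r.capture("wrist");g=cv2.cvtColor(W["pixels"],cv2.COLOR_RGB2HSV);m=((g[...,0]<16)&(g[...,1]>110)&(g[...,2]>20)).astype(np.uint8)
for v in range(80,420,10):
    k=np.flatnonzero(m[v,215:345])+215
    if len(k)>30:print(v,int(k[0]),int(k[-1]),end="; ")
E
python3 top.py
```

```text
[ 0.61093105 -0.11855787  0.11750825] [0.36094493 0.02499306 0.42791927]
150 244 311; 160 242 312; 170 240 314; 180 240 314; 190 241 313; 200 242 312; 210 244 311; 220 245 311; 230 246 310; 240 247 308; 250 248 309; 260 249 307; 270 251 305;
```

servo_tool(
  targets=[
    [0, 0, 0.8, 0, 15],
    [0, 0, 1.6, 0, 15],
    [0, 0, 2.4, 0, 15],
    [0.03, 0.3, 2.6, 0, 15],
    [0.1, 1, 2.6, 0, 15],
  ],
)

```text
time_s: 31.67
tcp_pos: [0.6153, -0.0898, 0.1977]
ee_rot: [[-0.096, -0.995, 0.006], [-0.995, 0.096, -0.0], [-0.001, -0.006, -1.0]]
wrist_force: [-0.0, 0.4, -1.3]
gripper_width: 0.342
gripper_force: 30.0
```

servo_tool(
  targets=[
    [0.07, 0.7, 0, 0, 15],
    [0.14, 1.4, 0, 0, 15],
    [0.21, 2.1, 0, 0, 15],
    [0.28, 2.7, 0, 0, 15],
    [0.29, 2.83, 0, 0, 15],
  ],
)

```text
time_s: 32.08
tcp_pos: [0.6229, -0.0011, 0.1941]
ee_rot: [[-0.091, -0.996, 0.0], [-0.996, 0.091, 0.001], [-0.001, -0.0, -1.0]]
wrist_force: [-0.7, -0.1, -0.8]
gripper_width: 0.34
gripper_force: 30.0
```

servo_tool(
  targets=[
    [0, 0, -0.4, 0, 15],
    [0, 0, -0.9, 0, 15],
    [0, -0.03, -1.4, 0, 15],
    [0, -0.06, -1.7, 0, 15],
    [-0.01, -0.09, -1.86, 0, 15],
  ],
)

```text
time_s: 32.5
tcp_pos: [0.6216, -0.007, 0.1368]
ee_rot: [[-0.094, -0.996, -0.003], [-0.996, 0.094, -0.0], [0.001, 0.003, -1.0]]
wrist_force: [-0.7, -0.2, -2.0]
gripper_width: 0.342
gripper_force: 30.0
```

servo_tool(
  targets=[
    [0, -0.01, -0.12, 0, 15],
    [0, -0.03, -0.24, 0, 15],
    [0, -0.06, -0.36, 0, 15],
    [-0.01, -0.09, -0.47, 0, 15],
    [-0.01, -0.12, -0.57, 0, 15],
  ],
)

```text
time_s: 32.92
tcp_pos: [0.6232, -0.01, 0.1233]
ee_rot: [[-0.093, -0.996, 0.003], [-0.996, 0.093, 0.0], [-0.001, -0.003, -1.0]]
wrist_force: [-2.3, 2.7, 6.1]
gripper_width: 0.34
gripper_force: 30.0
```

servo_tool(
  targets=[
    [0, -0.04, -0.08, 0, 15],
    [-0.01, -0.08, -0.16, 0, 15],
    [-0.01, -0.12, -0.24, 0, 15],
    [-0.02, -0.17, -0.3, 0, 15],
    [-0.02, -0.22, -0.36, 0, 15],
  ],
)

```text
time_s: 33.33
tcp_pos: [0.6226, -0.0158, 0.1124]
ee_rot: [[-0.093, -0.996, 0.003], [-0.996, 0.093, 0.002], [-0.002, -0.003, -1.0]]
wrist_force: [-2.5, 6.5, 4.1]
gripper_width: 0.34
gripper_force: 30.0
```

```bash
python3 top.py
```

```text
[ 0.62263049 -0.01580687  0.11240578] [-2.50825429  6.48688954  4.11817011]
190 242 301; 200 238 321; 210 238 321; 220 237 321; 230 237 322; 240 236 322; 250 238 320; 260 243 314; 270 250 306;
```

servo_tool(
  targets=[
    [0, -0.04, -0.04, 0, 15],
    [-0.01, -0.08, -0.08, 0, 15],
    [-0.01, -0.12, -0.12, 0, 15],
    [-0.02, -0.16, -0.16, 0, 15],
    [-0.02, -0.2, -0.2, 0, 15],
  ],
)

```text
time_s: 33.8
tcp_pos: [0.622, -0.0214, 0.1061]
ee_rot: [[-0.093, -0.996, 0.003], [-0.996, 0.093, 0.002], [-0.002, -0.003, -1.0]]
wrist_force: [-3.4, 6.4, 4.8]
gripper_width: 0.341
gripper_force: 30.0
```

servo_tool(
  targets=[
    [0, -0.05, -0.04, 0, 15],
    [-0.01, -0.1, -0.08, 0, 15],
    [-0.01, -0.15, -0.12, 0, 15],
    [-0.02, -0.2, -0.15, 0, 15],
    [-0.02, -0.24, -0.17, 0, 15],
  ],
)

```text
time_s: 34.22
tcp_pos: [0.6215, -0.0271, 0.1016]
ee_rot: [[-0.093, -0.996, 0.004], [-0.996, 0.093, 0.004], [-0.004, -0.004, -1.0]]
wrist_force: [-4.5, 13.7, 7.5]
gripper_width: 0.344
gripper_force: 30.0
```

```bash
python3 top.py
```

```text
[ 0.62151329 -0.02711801  0.10160245] [-4.52335399 13.68509983  7.49645923]
250 235 322; 260 234 323; 270 235 322; 310 235 322;
```

servo_tool(
  targets=[
    [0, -0.05, -0.03, 0, 15],
    [-0.01, -0.1, -0.05, 0, 15],
    [-0.01, -0.15, -0.08, 0, 15],
    [-0.02, -0.2, -0.1, 0, 15],
    [-0.02, -0.24, -0.1, 0, 15],
  ],
)

```text
time_s: 34.68
tcp_pos: [0.621, -0.0327, 0.0985]
ee_rot: [[-0.093, -0.996, 0.005], [-0.996, 0.093, 0.006], [-0.006, -0.004, -1.0]]
wrist_force: [-4.8, 20.8, 6.6]
gripper_width: 0.342
gripper_force: 30.0
```

```bash
python3 top.py
```

```text
[ 0.62097837 -0.0326762   0.0984634 ] [-4.77511598 20.82697263  6.55695519]
260 242 314; 310 234 323; 320 234 323;
```

servo_tool(
  targets=[
    [0, -0.06, -0.01, 0, 15],
    [-0.01, -0.12, -0.02, 0, 15],
    [-0.01, -0.18, -0.03, 0, 15],
    [-0.02, -0.22, -0.03, 0, 15],
    [-0.02, -0.22, -0.03, 0, 15],
  ],
)

```text
time_s: 35.15
tcp_pos: [0.6204, -0.038, 0.0966]
ee_rot: [[-0.093, -0.996, 0.004], [-0.996, 0.093, 0.007], [-0.008, -0.004, -1.0]]
wrist_force: [-2.8, 22.0, 3.8]
gripper_width: 0.346
gripper_force: 30.0
```

servo_tool(
  targets=[
    [0.01, 0.3, 0, 0, 15],
    [0.03, 0.6, 0, 0, 15],
    [0.06, 1, 0, 0, 15],
    [0.1, 1.4, 0, 0, 15],
    [0.13, 1.8, 0, 0, 15],
  ],
)

```text
time_s: 35.57
tcp_pos: [0.6233, 0.0107, 0.0955]
ee_rot: [[-0.094, -0.996, -0.0], [-0.996, 0.094, -0.0], [0.0, -0.0, -1.0]]
wrist_force: [0.3, -0.0, -0.3]
gripper_width: 0.339
gripper_force: 30.0
```

```bash
python3 top.py
python3 - <<'E'
from station import r
from h import *
S=r.capture("scene");tcp=np.array(r.sense()["tcp_pos"]);u,v=np.round(pix(S,tcp)).astype(int)
h=cv2.cvtColor(S["pixels"],cv2.COLOR_RGB2HSV);m=((h[...,0]<16)&(h[...,1]>120)&(h[...,2]>25)).astype(np.uint8)
print(*["".join(".#"[k] for k in m[q,u-20:u+16])+f" {q-v}" for q in range(v-12,v+20)],sep="\n")
ex=np.array([.9955,-.094,0]);ey=np.array([.094,.9955,0])
for deg in(0,5,10,15):
    th=np.radians(deg);t=-np.sin(th)*ey+[0,0,np.cos(th)];n=np.cos(th)*ey+[0,0,np.sin(th)]
    print(deg,[(pix(S,tcp+[0,0,-.011]+a*t+b*n+x*ex)-[u,v]).round(1).tolist() for a,b,x in((-.016,.0046,.015),(-.016,.0046,-.015),(-.016,-.0174,-.015),(.059,.0046,.015))])
E
```

```text
[0.62332895 0.01067974 0.09546626] [ 0.26487109 -0.04186511 -0.32216033]
250 250 307; 260 247 310; 310 234 323; 320 234 323; .................................... -12
.................................... -11
.................................... -10
.................................... -9
.................................... -8
.................................... -7
.................................... -6
.................................... -5
.................................... -4
..............#..................... -3
..............##.................... -2
..............###................... -1
.............######................. 0
..............######................ 1
.............########............... 2
.............########............... 3
.............########............... 4
.............########............... 5
..............#######............... 6
...............######............... 7
................#####............... 8
.................####............... 9
..................###............... 10
....................#............... 11
.................................... 12
.................................... 13
.................................... 14
.................................... 15
.................................... 16
.................................... 17
.................................... 18
.................................... 19
0 [[-5.4, 6.4], [3.1, 13.5], [10.6, 8.9], [-6.6, -18.5]]
5 [[-5.9, 6.5], [2.6, 13.6], [10.1, 9.6], [-4.8, -19.6]]
10 [[-6.4, 6.6], [2.1, 13.7], [9.5, 10.4], [-2.9, -20.5]]
15 [[-6.8, 6.7], [1.7, 13.8], [9.0, 11.1], [-1.1, -21.3]]
```

The block is now upright in the grip within a few degrees; only its front face shows below the rod. I'll carry it over the post and into the nest.

servo_tool(
  targets=[
    [0, 0, 0.8, 0, 15],
    [0, 0, 1.7, 0, 15],
    [0, 0, 2.6, 0, 15],
    [-0.02, -0.3, 3.3, 0, 15],
    [-0.08, -1, 3.3, 0, 15],
  ],
)

```text
time_s: 36.08
tcp_pos: [0.624, -0.0188, 0.2004]
ee_rot: [[-0.09, -0.996, 0.011], [-0.996, 0.09, 0.001], [-0.002, -0.011, -1.0]]
wrist_force: [-0.2, -1.6, 0.4]
gripper_width: 0.343
gripper_force: 30.0
```

servo_tool(
  targets=[
    [-0.08, -0.9, 0, 0, 15],
    [-0.16, -1.8, 0, 0, 15],
    [-0.24, -2.7, 0, 0, 15],
    [-0.31, -3.4, 0, 0, 15],
    [-0.33, -3.68, 0, 0, 15],
  ],
)

```text
time_s: 36.5
tcp_pos: [0.6101, -0.1332, 0.1944]
ee_rot: [[-0.097, -0.995, -0.001], [-0.995, 0.097, -0.0], [0.0, 0.001, -1.0]]
wrist_force: [0.5, -0.1, -0.4]
gripper_width: 0.346
gripper_force: 30.0
```

servo_tool(
  targets=[
    [0, 0, -0.6, 0, 15],
    [0, 0, -1.4, 0, 15],
    [0, 0, -2.2, 0, 15],
    [0, 0, -2.9, 0, 15],
    [0, 0, -3.5, 0, 15],
  ],
)

```text
time_s: 36.92
tcp_pos: [0.6102, -0.1302, 0.0878]
ee_rot: [[-0.094, -0.996, -0.002], [-0.996, 0.094, 0.0], [0.0, 0.002, -1.0]]
wrist_force: [0.2, -0.1, -0.8]
gripper_width: 0.344
gripper_force: 30.0
```

servo_tool(
  targets=[
    [0, 0, -0.2, 0, 15],
    [0, 0, -0.3, 0, 15],
    [0, 0, -0.3, 0, 15],
    [0, 0, -0.3, 0, 15],
    [0, 0, -0.3, 0, 15],
  ],
)

```text
time_s: 37.33
tcp_pos: [0.6119, -0.1303, 0.082]
ee_rot: [[-0.094, -0.996, 0.003], [-0.996, 0.094, -0.0], [-0.0, -0.003, -1.0]]
wrist_force: [0.4, -0.0, -1.1]
gripper_width: 0.345
gripper_force: 30.0
```

```bash
python3 top.py
python3 - <<'E'
from station import r
from h import *
S=r.capture("scene");tcp=np.array(r.sense()["tcp_pos"]);u,v=np.round(pix(S,tcp)).astype(int)
h=cv2.cvtColor(S["pixels"],cv2.COLOR_RGB2HSV);m=((h[...,0]<16)&(h[...,1]>120)&(h[...,2]>25)).astype(np.uint8)
print(*["".join(".#"[k] for k in m[q,u-20:u+16])+f" {q-v}" for q in range(v-6,v+16)],sep="\n")
R=rz(-.0945)
for p in((.018,.014),(-.018,.014)):print((pix(S,[*(np.array([.6105,-.135])+R@p),.024])-[u,v]).round(1))
E
```

```text
[ 0.61187842 -0.13033536  0.08203884] [ 0.40824146 -0.03220999 -1.05018474]
250 250 307; 260 246 310; 310 234 323; 320 234 323; ...............###.................. -6
...............####................. -5
...............######............... -4
...............#######.............. -3
...............#######.............. -2
...............########............. -1
...............########............. 0
..............#########............. 1
..............#########............. 2
..............########.............. 3
..............#########............. 4
..............########.............. 5
...............#######.............. 6
..................####.............. 7
...................###.............. 8
....................##.............. 9
.....................#.............. 10
.................................... 11
.................................... 12
.................................... 13
.................................... 14
.................................... 15
[-8.1 15.6]
[ 2.  23.1]
```

servo_tool(
  targets=[
    [-0.02, 0, -0.2, 0, 15],
    [-0.02, 0, -0.4, 0, 15],
    [-0.02, 0, -0.6, 0, 15],
    [-0.02, 0, -0.8, 0, 15],
    [-0.02, 0, -0.9, 0, 15],
  ],
)

```text
time_s: 37.85
tcp_pos: [0.6095, -0.1304, 0.052]
ee_rot: [[-0.094, -0.996, -0.002], [-0.996, 0.094, 0.0], [0.0, 0.002, -1.0]]
wrist_force: [0.2, -0.7, -0.8]
gripper_width: 0.341
gripper_force: 30.0
```

servo_tool(
  targets=[
    [0, 0, -0.08, 0, 15],
    [0, 0, -0.16, 0, 15],
    [0, 0, -0.24, 0, 15],
    [0, 0, -0.29, 0, 15],
    [0, 0, -0.29, 0, 15],
  ],
)

```text
time_s: 38.27
tcp_pos: [0.6102, -0.1304, 0.0445]
ee_rot: [[-0.094, -0.996, -0.0], [-0.996, 0.094, 0.0], [-0.0, 0.0, -1.0]]
wrist_force: [0.2, 0.7, 0.3]
gripper_width: 0.343
gripper_force: 30.0
```

```bash
python3 top.py
python3 - <<'E'
from station import r
from h import *
S=r.capture("scene");tcp=np.array(r.sense()["tcp_pos"]);u,v=np.round(pix(S,tcp)).astype(int)
h=cv2.cvtColor(S["pixels"],cv2.COLOR_RGB2HSV);m=((h[...,0]<16)&(h[...,1]>120)&(h[...,2]>25)).astype(np.uint8)
print(*["".join(".#"[k] for k in m[q,u-20:u+16])+f" {q-v}" for q in range(v-6,v+16)],sep="\n")
R=rz(-.0945)
for p in((.018,.014),(-.018,.014)):print((pix(S,[*(np.array([.6105,-.135])+R@p),.024])-[u,v]).round(1))
E
```

```text
[ 0.61015572 -0.13037568  0.044528  ] [0.18441954 0.65737846 0.33102349]
250 250 307; 260 246 310; 310 234 323; 320 234 323; .................................... -6
...............##................... -5
...............####................. -4
...............####................. -3
...............######............... -2
...............#######.............. -1
...............########............. 0
...............########............. 1
..............########.............. 2
..............########.............. 3
..............########.............. 4
..............########.............. 5
...............#######.............. 6
.................#####.............. 7
..................####.............. 8
...................###.............. 9
....................##.............. 10
.................................... 11
.................................... 12
.................................... 13
.................................... 14
.................................... 15
[-8.1  4.6]
[ 2.  12.1]
```

servo_tool(
  targets=[
    [0.01, 0, -0.04, 0, 15],
    [0.01, 0, -0.07, 0, 15],
    [0.01, 0, -0.07, 0, 15],
    [0.01, 0, -0.07, 0, 34],
    [0.01, 0, -0.07, 0, 36],
  ],
)

```text
time_s: 38.78
tcp_pos: [0.6107, -0.1304, 0.0429]
ee_rot: [[-0.094, -0.996, 0.0], [-0.996, 0.094, -0.0], [0.0, -0.0, -1.0]]
wrist_force: [-0.4, -0.1, -0.2]
gripper_width: 0.388
gripper_force: 0.0
```

servo_tool(
  targets=[
    [0, 0, 0, 0, 40],
    [0, 0, 0, 0, 40],
    [0, 0, 0, 0, 40],
    [0, 0, 0, 0, 40],
    [0, 0, 0, 0, 40],
  ],
)

```text
time_s: 39.2
tcp_pos: [0.6106, -0.1304, 0.0428]
ee_rot: [[-0.094, -0.996, 0.0], [-0.996, 0.094, -0.0], [0.0, -0.0, -1.0]]
wrist_force: [0.0, 1.2, -0.2]
gripper_width: 0.46
gripper_force: 0.0
```

```bash
python3 top.py
python3 - <<'E'
from station import r
from h import *
S=r.capture("scene");tcp=np.array(r.sense()["tcp_pos"]);u,v=np.round(pix(S,tcp)).astype(int)
h=cv2.cvtColor(S["pixels"],cv2.COLOR_RGB2HSV);m=((h[...,0]<16)&(h[...,1]>120)&(h[...,2]>25)).astype(np.uint8)
print(*["".join(".#"[k] for k in m[q,u-20:u+16])+f" {q-v}" for q in range(v-8,v+14)],sep="\n")
E
```

```text
[ 0.6106063  -0.13037455  0.04275495] [ 0.04430725  1.20342277 -0.23589492]
180 241 315; 190 242 314; 200 243 313; 210 244 312; 220 246 311; 230 246 310; 240 247 308; 250 248 307; 260 249 306; 270 251 305; .................................... -8
.................................... -7
.................................... -6
.................................... -5
.................................... -4
.................................... -3
..................####.............. -2
.................######............. -1
................########............ 0
................########............ 1
................########............ 2
.................#######............ 3
.................#######............ 4
..................######............ 5
....................###............. 6
.....................##............. 7
......................#............. 8
.................................... 9
.................................... 10
.................................... 11
.................................... 12
.................................... 13
```

It tipped toward −y again, probably from dropping in off a rail. I'll repeat the tip-up that worked, then square the block on the flat desk and regrip it higher, so it can be pressed to the nest floor before release.

servo_tool(
  targets=[
    [0, -0.06, 0.04, 0, 42],
    [-0.02, -0.12, 0.04, 0, 42],
    [-0.02, -0.12, 0.04, 0, 15],
    [-0.02, -0.12, 0.04, 0, 15],
    [-0.02, -0.12, 0.04, 0, 15],
  ],
)

```text
time_s: 39.72
tcp_pos: [0.61, -0.134, 0.044]
ee_rot: [[-0.094, -0.996, 0.0], [-0.996, 0.094, 0.0], [-0.0, -0.0, -1.0]]
wrist_force: [0.2, -0.0, -0.8]
gripper_width: 0.344
gripper_force: 30.1
```

servo_tool(
  targets=[
    [0, 0, 0, 0, 15],
    [0, 0, 0, 0, 15],
    [0, 0.1, 0.2, 0, 15],
    [0.01, 0.2, 0.5, 0, 15],
    [0.02, 0.3, 1, 0, 15],
  ],
)

```text
time_s: 40.13
tcp_pos: [0.6096, -0.1246, 0.0735]
ee_rot: [[-0.094, -0.996, -0.003], [-0.996, 0.094, 0.0], [0.0, 0.003, -1.0]]
wrist_force: [0.3, -0.1, -0.9]
gripper_width: 0.338
gripper_force: 30.0
```

servo_tool(
  targets=[
    [0.02, 0.2, 0.9, 0, 15],
    [0.02, 0.2, 2, 0, 15],
    [0.02, 0.2, 3.1, 0, 15],
    [0.05, 0.5, 4, 0, 15],
    [0.12, 1.2, 4, 0, 15],
  ],
)

```text
time_s: 40.55
tcp_pos: [0.6175, -0.0902, 0.2025]
ee_rot: [[-0.095, -0.995, 0.014], [-0.995, 0.095, -0.001], [-0.0, -0.014, -1.0]]
wrist_force: [0.8, -0.4, 0.4]
gripper_width: 0.347
gripper_force: 30.0
```

servo_tool(
  targets=[
    [0.07, 0.8, 0, 0, 15],
    [0.14, 1.6, 0, 0, 15],
    [0.21, 2.2, 0, 0, 15],
    [0.28, 2.7, 0, 0, 15],
    [0.29, 2.83, 0, 0, 15],
  ],
)

```text
time_s: 40.97
tcp_pos: [0.6232, -0.0017, 0.1947]
ee_rot: [[-0.091, -0.996, 0.001], [-0.996, 0.091, 0.0], [-0.001, -0.001, -1.0]]
wrist_force: [0.7, -0.1, -1.3]
gripper_width: 0.339
gripper_force: 30.0
```

```bash
python3 top.py
```

```text
[ 0.62323483 -0.00172959  0.19469489] [ 0.65162546 -0.05904924 -1.344996  ]
150 244 312; 160 243 313; 170 241 315; 180 240 315; 190 241 314; 200 243 313; 210 244 312; 220 245 311; 230 246 310; 240 247 309; 250 248 309; 260 249 308; 270 251 306;
```

servo_tool(
  targets=[
    [0, 0, -0.4, 0, 15],
    [0, 0, -0.9, 0, 15],
    [0, -0.03, -1.4, 0, 15],
    [0, -0.06, -1.7, 0, 15],
    [-0.01, -0.09, -1.86, 0, 15],
  ],
)

```text
time_s: 41.43
tcp_pos: [0.6218, -0.0077, 0.1367]
ee_rot: [[-0.095, -0.995, -0.003], [-0.995, 0.095, -0.001], [0.001, 0.003, -1.0]]
wrist_force: [0.1, 0.5, -0.9]
gripper_width: 0.34
gripper_force: 30.0
```

servo_tool(
  targets=[
    [0, -0.01, -0.12, 0, 15],
    [0, -0.03, -0.24, 0, 15],
    [0, -0.06, -0.36, 0, 15],
    [-0.01, -0.09, -0.47, 0, 15],
    [-0.01, -0.12, -0.57, 0, 15],
  ],
)

```text
time_s: 41.85
tcp_pos: [0.6232, -0.0102, 0.1231]
ee_rot: [[-0.093, -0.996, 0.003], [-0.996, 0.093, 0.0], [-0.0, -0.003, -1.0]]
wrist_force: [-2.6, 1.2, 6.4]
gripper_width: 0.343
gripper_force: 30.0
```

servo_tool(
  targets=[
    [0, -0.04, -0.08, 0, 15],
    [-0.01, -0.08, -0.16, 0, 15],
    [-0.01, -0.12, -0.24, 0, 15],
    [-0.02, -0.17, -0.3, 0, 15],
    [-0.02, -0.22, -0.36, 0, 15],
  ],
)

```text
time_s: 42.27
tcp_pos: [0.6227, -0.0159, 0.1122]
ee_rot: [[-0.093, -0.996, 0.004], [-0.996, 0.093, 0.001], [-0.002, -0.003, -1.0]]
wrist_force: [-2.2, 4.1, 4.7]
gripper_width: 0.34
gripper_force: 30.0
```

servo_tool(
  targets=[
    [0, -0.04, -0.04, 0, 15],
    [-0.01, -0.08, -0.08, 0, 15],
    [-0.01, -0.12, -0.12, 0, 15],
    [-0.02, -0.16, -0.16, 0, 15],
    [-0.02, -0.2, -0.2, 0, 15],
  ],
)

```text
time_s: 42.68
tcp_pos: [0.6222, -0.0214, 0.1061]
ee_rot: [[-0.093, -0.996, 0.004], [-0.996, 0.093, 0.002], [-0.002, -0.003, -1.0]]
wrist_force: [-2.2, 7.1, 5.5]
gripper_width: 0.339
gripper_force: 30.0
```

servo_tool(
  targets=[
    [0, -0.05, -0.04, 0, 15],
    [-0.01, -0.1, -0.08, 0, 15],
    [-0.01, -0.15, -0.12, 0, 15],
    [-0.02, -0.2, -0.15, 0, 15],
    [-0.02, -0.24, -0.17, 0, 15],
  ],
)

```text
time_s: 43.1
tcp_pos: [0.6216, -0.0271, 0.1015]
ee_rot: [[-0.093, -0.996, 0.004], [-0.996, 0.093, 0.004], [-0.004, -0.004, -1.0]]
wrist_force: [-4.6, 14.1, 8.1]
gripper_width: 0.337
gripper_force: 30.0
```

servo_tool(
  targets=[
    [0, -0.07, -0.03, 0, 15],
    [-0.01, -0.15, -0.06, 0, 15],
    [-0.02, -0.24, -0.1, 0, 15],
    [-0.02, -0.35, -0.12, 0, 15],
    [-0.03, -0.46, -0.13, 0, 15],
  ],
)

```text
time_s: 43.52
tcp_pos: [0.6205, -0.0384, 0.0966]
ee_rot: [[-0.093, -0.996, 0.004], [-0.996, 0.093, 0.007], [-0.007, -0.003, -1.0]]
wrist_force: [-3.9, 22.2, 3.3]
gripper_width: 0.342
gripper_force: 30.0
```

servo_tool(
  targets=[
    [0, 0, 0, 0, 15],
    [0, 0, 0, 0, 15],
    [0.03, 0.5, 0, 0, 15],
    [0.08, 1.2, 0, 0, 15],
    [0.18, 2.2, 0, 0, 15],
  ],
)

```text
time_s: 43.93
tcp_pos: [0.6251, 0.0216, 0.0958]
ee_rot: [[-0.096, -0.995, 0.001], [-0.995, 0.096, -0.0], [0.0, -0.001, -1.0]]
wrist_force: [0.6, -0.2, -0.5]
gripper_width: 0.341
gripper_force: 30.0
```

servo_tool(
  targets=[
    [0, 0.1, -0.5, 0, 15],
    [0, 0.2, -1, 0, 15],
    [0, 0.2, -1.5, 0, 15],
    [0, 0.2, -1.8, 0, 15],
    [0, 0.2, -2, 0, 15],
  ],
)

```text
time_s: 44.35
tcp_pos: [0.6247, 0.028, 0.0342]
ee_rot: [[-0.094, -0.996, -0.001], [-0.996, 0.094, -0.001], [0.001, 0.001, -1.0]]
wrist_force: [-0.1, 0.1, 0.1]
gripper_width: 0.341
gripper_force: 30.0
```

```bash
python3 top.py
```

```text
[0.6246903  0.02795502 0.0341673 ] [-0.11384411  0.06624127  0.12766183]
250 250 306; 260 247 310; 310 234 323; 320 234 323;
```

servo_tool(
  targets=[
    [0, 0, 0.9, 0, 15],
    [0, 0, 1.7, 0, 15],
    [-0.05, -0.5, 2.05, 0, 15],
    [-0.13, -1.3, 2.05, 0, 15],
    [-0.19, -2, 2.05, 0, 15],
  ],
)

```text
time_s: 44.82
tcp_pos: [0.62, -0.033, 0.0987]
ee_rot: [[-0.093, -0.996, 0.004], [-0.996, 0.093, 0.001], [-0.001, -0.003, -1.0]]
wrist_force: [-0.3, -1.0, -1.2]
gripper_width: 0.347
gripper_force: 30.0
```

servo_tool(
  targets=[
    [-0.02, -0.2, 0, 0, 15],
    [-0.03, -0.35, 0, 0, 15],
    [-0.04, -0.45, 0, 0, 15],
    [-0.05, -0.55, -0.02, 0, 15],
    [-0.06, -0.65, -0.04, 0, 15],
  ],
)

```text
time_s: 45.23
tcp_pos: [0.6182, -0.0457, 0.0966]
ee_rot: [[-0.093, -0.996, 0.004], [-0.996, 0.093, 0.008], [-0.008, -0.003, -1.0]]
wrist_force: [-4.0, 23.5, 3.9]
gripper_width: 0.343
gripper_force: 30.0
```

servo_tool(
  targets=[
    [-0.01, -0.07, 0, 0, 15],
    [-0.02, -0.14, 0, 0, 15],
    [-0.02, -0.2, 0, 0, 15],
    [-0.02, -0.2, 0, 0, 15],
    [-0.02, -0.2, 0, 0, 15],
  ],
)

```text
time_s: 45.65
tcp_pos: [0.6177, -0.051, 0.096]
ee_rot: [[-0.093, -0.996, 0.004], [-0.996, 0.093, 0.008], [-0.009, -0.003, -1.0]]
wrist_force: [-3.9, 25.6, 1.9]
gripper_width: 0.338
gripper_force: 30.0
```

```bash
cat > lean.py <<'E'
from station import r
from h import *
s=r.sense();print(np.round(s["tcp_pos"],4),s["wrist_force"].round(1) if hasattr(s["wrist_force"],"round") else s["wrist_force"])
W=r.capture("wrist");g=cv2.cvtColor(W["pixels"],cv2.COLOR_RGB2HSV);m=((g[...,0]<16)&(g[...,1]>110)&(g[...,2]>20)).astype(np.uint8)
for v in range(180,380,4):
    k=np.flatnonzero(m[v,215:345])+215
    if len(k)>20:
        n=k[-1]-k[0]+1;D=.0294*W["fx"]/n;t=(v-W["cy"])/W["fy"]
        print(v,int(n),"y %.1f z %.1f"%(1e3*(-.0674+D*(.254+.963*t)),1e3*(.1453-D*(.967-.255*t))),end="; ")
print()
E
python3 lean.py
```

```text
[ 0.6177 -0.051   0.096 ] [-3.9 25.6  1.9]
304 72 y 0.6 z 30.0; 308 74 y 0.3 z 33.5; 312 74 y 1.9 z 33.9; 316 76 y 1.5 z 37.2; 320 78 y 1.2 z 40.4; 324 80 y 0.9 z 43.4;
```

servo_tool(
  targets=[
    [0.05, 0.7, 0, 0, 15],
    [0.12, 1.5, 0, 0, 15],
    [0.2, 2.3, -0.4, 0, 15],
    [0.22, 2.5, -1.1, 0, 15],
    [0.22, 2.5, -1.9, 0, 15],
  ],
)

```text
time_s: 46.12
tcp_pos: [0.6252, 0.0193, 0.0399]
ee_rot: [[-0.091, -0.996, 0.005], [-0.996, 0.091, 0.001], [-0.002, -0.005, -1.0]]
wrist_force: [0.4, 0.7, -1.0]
gripper_width: 0.343
gripper_force: 30.0
```

servo_tool(
  targets=[
    [0, 0, -0.08, 0, 15],
    [0, 0, -0.16, 0, 15],
    [0, 0, -0.24, 0, 15],
    [0, 0, -0.32, 0, 15],
    [0, 0, -0.35, 0, 15],
  ],
)

```text
time_s: 46.53
tcp_pos: [0.6242, 0.0171, 0.0291]
ee_rot: [[-0.095, -0.996, 0.002], [-0.996, 0.095, 0.0], [-0.001, -0.002, -1.0]]
wrist_force: [-0.6, -0.4, -1.2]
gripper_width: 0.341
gripper_force: 30.0
```

```bash
python3 lean.py
```

```text
[0.6242 0.0171 0.0291] [-0.6 -0.4 -1.2]
256 54 y -1.8 z -15.1; 260 56 y -2.2 z -8.9; 264 57 y -1.3 z -5.7; 268 59 y -1.6 z -0.0; 304 72 y 0.6 z 30.0; 308 74 y 0.3 z 33.5; 312 75 y 0.9 z 35.4; 316 76 y 1.5 z 37.2; 320 78 y 1.2 z 40.4; 324 80 y 0.9 z 43.4;
```

servo_tool(
  targets=[
    [0, 0, -0.07, 0, 15],
    [0, 0, -0.14, 0, 15],
    [0, 0, -0.2, 0, 15],
    [0, 0, -0.2, 0, 33],
    [0, 0, -0.2, 0, 36],
  ],
)

```text
time_s: 47.0
tcp_pos: [0.6236, 0.0175, 0.0221]
ee_rot: [[-0.094, -0.996, 0.0], [-0.996, 0.094, -0.0], [0.0, -0.0, -1.0]]
wrist_force: [0.3, 0.9, -0.5]
gripper_width: 0.387
gripper_force: 0.0
```

servo_tool(
  targets=[
    [0, 0, 0, 0, 40],
    [0, 0, 0, 0, 42],
    [0.01, 0.1, 0.2, 0, 42],
    [0.02, 0.2, 0.5, 0, 42],
    [0.03, 0.3, 0.8, 0, 42],
  ],
)

```text
time_s: 47.42
tcp_pos: [0.6246, 0.0269, 0.047]
ee_rot: [[-0.094, -0.996, 0.0], [-0.996, 0.094, -0.0], [0.0, -0.0, -1.0]]
wrist_force: [0.2, 0.6, 0.2]
gripper_width: 0.48
gripper_force: 0.0
```

```bash
python3 lean.py
```

```text
[0.6246 0.0269 0.047 ] [0.2 0.6 0.2]
224 46 y -10.1 z -48.3; 228 49 y -11.3 z -35.8; 232 51 y -11.3 z -28.1; 236 53 y -11.3 z -21.0; 240 55 y -11.3 z -14.4; 244 57 y -11.3 z -8.3; 248 59 y -11.2 z -2.6; 252 62 y -12.1 z 5.1; 256 64 y -12.1 z 9.9; 260 66 y -12.1 z 14.5; 264 68 y -12.0 z 18.8; 268 71 y -12.8 z 24.5; 304 70 y 2.6 z 26.7; 308 71 y 3.2 z 28.8; 312 70 y 5.8 z 27.5; 316 63 y 15.8 z 14.9;
```

servo_tool(
  targets=[
    [0, 0, 0, 0, 15],
    [0, 0, 0, 0, 15],
    [0, 0, 0, 0, 15],
    [0, 0, 0, 0, 15],
    [0, 0, 0.3, 0, 15],
  ],
)

```text
time_s: 47.88
tcp_pos: [0.6228, 0.0261, 0.0532]
ee_rot: [[-0.095, -0.996, -0.005], [-0.996, 0.095, -0.001], [0.001, 0.005, -1.0]]
wrist_force: [-0.7, 0.6, -0.4]
gripper_width: 0.342
gripper_force: 30.0
```

servo_tool(
  targets=[
    [0, 0, 1, 0, 15],
    [0, 0, 2.2, 0, 15],
    [0, 0, 3.4, 0, 15],
    [0, -0.2, 4.4, 0, 15],
    [-0.06, -0.8, 4.65, 0, 15],
  ],
)

```text
time_s: 48.3
tcp_pos: [0.6258, 0.0038, 0.2014]
ee_rot: [[-0.09, -0.996, 0.011], [-0.996, 0.09, 0.001], [-0.002, -0.011, -1.0]]
wrist_force: [0.8, -0.7, 0.4]
gripper_width: 0.342
gripper_force: 30.0
```

servo_tool(
  targets=[
    [-0.1, -1.1, 0, 0, 15],
    [-0.2, -2.3, 0, 0, 15],
    [-0.3, -3.4, 0, 0, 15],
    [-0.38, -4.3, 0, 0, 15],
    [-0.41, -4.58, 0, 0, 15],
  ],
)

```text
time_s: 48.72
tcp_pos: [0.6092, -0.1384, 0.1946]
ee_rot: [[-0.098, -0.995, -0.001], [-0.995, 0.098, -0.0], [0.001, 0.001, -1.0]]
wrist_force: [0.3, 0.2, -1.4]
gripper_width: 0.34
gripper_force: 30.0
```

servo_tool(
  targets=[
    [0, 0, -0.6, 0, 15],
    [0, 0, -1.5, 0, 15],
    [0, 0, -2.5, 0, 15],
    [0, 0, -3.4, 0, 15],
    [0, 0, -3.8, 0, 15],
  ],
)

```text
time_s: 49.13
tcp_pos: [0.6077, -0.1344, 0.0765]
ee_rot: [[-0.095, -0.995, -0.007], [-0.995, 0.095, 0.001], [-0.0, 0.007, -1.0]]
wrist_force: [0.3, -0.5, -1.1]
gripper_width: 0.341
gripper_force: 30.0
```

servo_tool(
  targets=[
    [0, 0, -0.1, 0, 15],
    [0, 0, -0.2, 0, 15],
    [0, 0, -0.3, 0, 15],
    [0, 0, -0.4, 0, 15],
    [0, 0, -0.5, 0, 15],
  ],
)

```text
time_s: 49.55
tcp_pos: [0.6111, -0.1348, 0.0666]
ee_rot: [[-0.094, -0.996, 0.002], [-0.996, 0.094, -0.0], [-0.0, -0.002, -1.0]]
wrist_force: [0.1, 0.3, -1.7]
gripper_width: 0.339
gripper_force: 30.0
```

servo_tool(
  targets=[
    [0, 0, -0.06, 0, 15],
    [0, 0, -0.12, 0, 15],
    [0, 0, -0.18, 0, 15],
    [0, 0, -0.24, 0, 15],
    [0, 0, -0.24, 0, 15],
  ],
)

```text
time_s: 49.97
tcp_pos: [0.6105, -0.135, 0.06]
ee_rot: [[-0.093, -0.996, 0.0], [-0.996, 0.093, -0.001], [0.0, -0.001, -1.0]]
wrist_force: [-2.6, 0.5, 7.7]
gripper_width: 0.344
gripper_force: 30.0
```

```bash
python3 lean.py
```

```text
[ 0.6105 -0.135   0.06  ] [-2.6  0.5  7.7]
228 48 y -10.2 z -39.6; 232 50 y -10.2 z -31.6; 236 51 y -9.1 z -27.5; 240 53 y -9.2 z -20.4; 244 55 y -9.2 z -13.9; 248 59 y -11.2 z -2.6; 252 61 y -11.2 z 2.8; 256 63 y -11.2 z 7.8; 260 65 y -11.2 z 12.5; 264 67 y -11.2 z 16.9; 268 69 y -11.2 z 21.0; 304 72 y 0.6 z 30.0; 308 72 y 2.2 z 30.4; 312 72 y 3.8 z 30.8; 316 71 y 6.4 z 29.6; 320 67 y 12.5 z 23.1;
```

servo_tool(
  targets=[
    [0, 0, 0.08, 0, 15],
    [0, 0, 0.1, 0, 36],
    [0, 0, 0.1, 0, 44],
    [0, 0, 0.1, 0, 44],
    [0, 0, 0.1, 0, 44],
  ],
)

```text
time_s: 50.43
tcp_pos: [0.6103, -0.1349, 0.0611]
ee_rot: [[-0.094, -0.996, -0.0], [-0.996, 0.094, 0.0], [0.0, 0.0, -1.0]]
wrist_force: [-0.2, -0.2, -0.5]
gripper_width: 0.487
gripper_force: 0.0
```

```bash
python3 lean.py
```

```text
[ 0.6103 -0.1349  0.0611] [-0.2 -0.2 -0.5]
228 48 y -10.2 z -39.6; 232 50 y -10.2 z -31.6; 236 51 y -9.1 z -27.5; 240 53 y -9.2 z -20.4; 244 55 y -9.2 z -13.9; 248 57 y -9.3 z -7.8; 252 59 y -9.3 z -2.1; 256 61 y -9.4 z 3.3; 260 63 y -9.4 z 8.2; 264 65 y -9.5 z 12.9; 268 67 y -9.5 z 17.3; 304 69 y 3.6 z 24.9; 308 69 y 5.2 z 25.4; 312 69 y 6.9 z 25.8; 316 69 y 8.5 z 26.3;
```

The block stands upright in the nest. Next I'll raise the tool and move to the far side of the bridge bar with the fingers closed.

servo_tool(
  targets=[
    [0, 0, 0.6, 0, 44],
    [0, 0, 1.5, 0, 44],
    [0, 0, 2.6, 0, 44],
    [0, 0, 3.8, 0, 44],
    [0, 0, 4.7, 0, 30],
  ],
)

```text
time_s: 50.9
tcp_pos: [0.6109, -0.1351, 0.2053]
ee_rot: [[-0.093, -0.996, 0.003], [-0.996, 0.093, -0.001], [0.0, -0.003, -1.0]]
wrist_force: [0.8, 0.4, 0.7]
gripper_width: 0.479
gripper_force: 0.0
```

servo_tool(
  targets=[
    [-0.9, -0.54, 0, 0, 0],
    [-1.9, -1.15, 0, 0, 0],
    [-2.9, -1.78, 0, 0, 0],
    [-3.8, -2.34, 0, 0, 0],
    [-4.36, -2.69, 0, 0, 0],
  ],
)

```text
time_s: 51.32
tcp_pos: [0.4766, -0.2165, 0.2023]
ee_rot: [[-0.095, -0.995, -0.001], [-0.995, 0.095, 0.0], [-0.0, 0.001, -1.0]]
wrist_force: [-0.1, -0.2, -0.3]
gripper_width: 0.137
gripper_force: 0.0
```

servo_tool(
  targets=[
    [0, 0, -0.5, 0, 0],
    [0, 0, -1.2, 0, 0],
    [0, 0, -1.9, 0, 0],
    [0, 0, -2.4, 0, 0],
    [0, 0, -2.55, 0, 0],
  ],
)

```text
time_s: 51.73
tcp_pos: [0.4776, -0.2153, 0.1233]
ee_rot: [[-0.095, -0.995, -0.005], [-0.996, 0.095, 0.001], [-0.001, 0.005, -1.0]]
wrist_force: [-0.0, -0.0, -1.0]
gripper_width: 0.004
gripper_force: 0.0
```

Run:
```python
from station import r
from h import *
s=r.sense();print(s["tcp_pos"],s["wrist_force"],s["gripper_width"])
S=r.capture("scene");pickle.dump(S,open("s10.pkl","wb"))
h=cv2.cvtColor(S["pixels"],cv2.COLOR_RGB2HSV);m=((h[...,0]<16)&(h[...,1]>120)&(h[...,2]>25)).astype(np.uint8)
R=rz(-.0945);f=lambda x,y,z:pix(S,[*(np.array([.6105,-.135])+R@(x,y)),z])
print("pred block top",[f(x,y,.089).round(0).tolist() for x in(-.015,.015) for y in(-.011,.011)])
ys,xs=np.nonzero(m[170:240,270:330]);print("brown",xs.min()+270,xs.max()+270,ys.min()+170,ys.max()+170,len(xs))
```

```text
[ 0.4776471  -0.21531071  0.12329297] [-0.04351555 -0.0405248  -1.02171416] 0.0038121077354855678
pred block top [[308.0, 203.0], [301.0, 207.0], [299.0, 197.0], [293.0, 201.0]]
brown 294 307 198 227 336
```

servo_tool(
  targets=[
    [0.05, 0.45, 0, 0, 0],
    [0.12, 1.0, 0, 0, 0],
    [0.24, 1.63, 0, 0, 0],
    [0.52, 2.25, 0, 0, 0],
    [0.88, 2.84, 0, 0, 0],
  ],
)

```text
time_s: 52.2
tcp_pos: [0.5102, -0.1308, 0.1277]
ee_rot: [[-0.093, -0.996, 0.011], [-0.996, 0.093, -0.003], [0.002, -0.011, -1.0]]
wrist_force: [14.7, -16.1, -13.8]
gripper_width: 0.005
gripper_force: 10.8
```

servo_tool(
  targets=[
    [0.35, 0.37, 0, 0, 0],
    [0.7, 0.68, 0, 0, 0],
    [1.09, 0.97, 0, 0, 0],
    [1.6, 1.21, 0, 0, 0],
    [2.08, 1.4, 0, 0, 0],
  ],
)

```text
time_s: 52.62
tcp_pos: [0.5721, -0.0961, 0.1279]
ee_rot: [[-0.093, -0.996, 0.005], [-0.996, 0.093, -0.013], [0.012, -0.006, -1.0]]
wrist_force: [8.1, -42.5, -7.8]
gripper_width: 0.004
gripper_force: 21.6
```

servo_tool(
  targets=[
    [0.2, 0.05, 0, 0, 0],
    [0.4, 0.1, 0, 0, 0],
    [0.6, 0.13, 0, 0, 0],
    [0.75, 0.13, 0, 0, 0],
    [0.85, 0.12, 0, 0, 0],
  ],
)

```text
time_s: 53.03
tcp_pos: [0.5933, -0.0941, 0.1279]
ee_rot: [[-0.096, -0.995, -0.004], [-0.995, 0.096, -0.013], [0.013, 0.002, -1.0]]
wrist_force: [-1.6, -29.3, 2.1]
gripper_width: 0.008
gripper_force: 20.5
```

```bash
cat > knob.py <<'E'
from station import r
from h import *
import sys
s=r.sense();print(np.round(s["tcp_pos"],4),s["wrist_force"],s["moment"],s["joints"])
T=r.capture("top");S=r.capture("scene")
pickle.dump((T,S),open("ts.pkl","wb"))
R=rz(-.0945)
for n,c in(("top",T),("scene",S)):
    p=pix(c,[*(np.array([.6105,-.135])),.163]);u,v=np.round(p).astype(int)
    g=cv2.cvtColor(c["pixels"],cv2.COLOR_RGB2GRAY);k=g[v-14:v+26,u-20:u+20];m=(k<60)
    print(n,p.round(1),"dark n",m.sum(),"centroid",(np.argwhere(m).mean(0)+[v-14,u-20]).round(1) if m.any() else 0)
    print("latch head pix",pix(c,[*(np.array([.6105,-.135])+R@(0,.072)),.131]).round(0))
E
python3 knob.py
```

```text
[ 0.5933 -0.0941  0.1279] [ -1.58815204 -29.33034628   2.11794575] [-9.02173912  0.4773918  -0.33784774] [  6.75386236  25.41849134 -11.84991151   0.8620531  -53.02615298
 -12.77083641]
top [316.7 205.5] dark n 0 centroid 0
latch head pix [282. 204.]
scene [301.7 177.1] dark n 1014 centroid [181.8 301.7]
latch head pix [278. 201.]
```

servo_tool(
  targets=[
    [-0.1, -0.15, 0, 0, 0],
    [-0.1, -0.35, 0, 0, 0],
    [0, -0.4, 0, 0, 0],
    [0.15, -0.4, 0, 0, 0],
    [0.3, -0.4, 0, 0, 0],
  ],
)

```text
time_s: 53.55
tcp_pos: [0.5941, -0.0973, 0.1256]
ee_rot: [[-0.095, -0.995, -0.023], [-0.995, 0.095, -0.001], [0.003, 0.023, -1.0]]
wrist_force: [-26.2, 1.7, 18.1]
gripper_width: 0.003
gripper_force: 13.5
```

```bash
python3 knob.py
python3 - <<'E'
from h import *
T,S=pickle.load(open("ts.pkl","rb"))
g=cv2.cvtColor(T["pixels"],cv2.COLOR_RGB2GRAY);print(g[190:236:2,268:360:4])
E
```

```text
[ 0.5941 -0.0973  0.1256] [-26.2234265    1.68773105  18.10643851] [ 0.41299555  7.82670429 -0.13945863] [  6.0518368   26.18661012 -10.54495577  -0.10409434 -54.58027064
 -11.45642883]
top [316.7 205.5] dark n 0 centroid 0
latch head pix [282. 204.]
scene [301.7 177.1] dark n 985 centroid [181.8 301.7]
latch head pix [278. 201.]
[[219 219 220 221 211 118 112 111 121 115 114 114 117 114 116 104  91 107
   90  61  65  73  77]
 [220 221 223 222 205 114 113 115 123 116 116 117 120 118 116 102  93 100
   92  70  69  65  63]
 [224 224 224 225 206 124 111 116 124 117 116 115 118 115 114 102  94  95
   99  88  76  73  64]
 [225 226 226 227 210 124 109 116 123 118 116 116 119 117 113 101  95  98
  101  98  99  98  67]
 [227 228 227 228 219 118 108 112 125 121 115 118 116 117 113 103  93 105
   98  99 110 104  71]
 [229 228 229 228 221 119 110 116 122 125 116 117 118 113 108 101  94 109
   99  98 109 104  72]
 [229 228 227 228 226 123 108 112 118 124 119 117 118 117 106  97  89 114
  104 103 118 109  70]
 [227 225 228 225 224 140 115 115 117 120 123 119 116 114 105  98  91 115
  128 127 127 1
[... 763 characters left out ...]
101 101  97  88  62]
 [186 183 180 176 175 171 167 159 151 133 138 127 112 106  89 101 101  95
   99  99  99  93  59]
 [169 168 164 158 152 140 131 114 121 127 125 115 107 104  98  98 101 102
   98  99 123  92  80]
 [148 142 134 115 109  71  62  54 110 110 109 109  88  97 101  98 106 104
  100 103 163 123 106]
 [139 137 122 108  75  51  76  75  82  71  72  73  74  99 101 102 118 149
   98 124 155 134 110]
 [155 161 155 138  77  51  68  69  66  75  71  72  81  95  97  96 104 160
  103 138 161 128 118]
 [159 161 165 161  84  52 102 101  56  61  63  75  69  73  77  80  85 143
   98 124 161 116 116]
 [163 157 162 161  79  51 131 119  68  66  63  78  66  67  72  71  71  89
   87  84 130 108 119]]
```

The bar hits a firm stop: 26 N at x = 0.594 with no further motion. Now I'll go to the knob, pre-turned counterclockwise.

servo_tool(
  targets=[
    [-0.35, 0, 0, 0, 0],
    [-0.5, 0, 0.6, 0, 20],
    [-0.5, 0, 1.5, 0.1, 60],
    [-0.3, -0.2, 2.5, 0.2, 62],
    [0, -0.6, 2.8, 0.3, 62],
  ],
)

```text
time_s: 54.07
tcp_pos: [0.6057, -0.1134, 0.2161]
ee_rot: [[0.213, -0.977, 0.01], [-0.977, -0.213, -0.001], [0.003, -0.01, -1.0]]
wrist_force: [1.1, 0.6, 0.1]
gripper_width: 0.221
gripper_force: 0.0
```

servo_tool(
  targets=[
    [0.12, -0.3, 0, 0.12, 62],
    [0.29, -0.6, 0, 0.24, 62],
    [0.29, -0.67, 0, 0.36, 62],
    [0.29, -0.67, 0, 0.48, 62],
    [0.29, -0.67, 0, 0.6, 62],
  ],
)

```text
time_s: 54.48
tcp_pos: [0.6126, -0.1341, 0.2104]
ee_rot: [[0.726, -0.687, 0.002], [-0.687, -0.726, 0.0], [0.001, -0.001, -1.0]]
wrist_force: [-0.1, -1.1, -0.2]
gripper_width: 0.607
gripper_force: 0.0
```

servo_tool(
  targets=[
    [0, 0, -0.2, 0.1, 62],
    [0, 0, -0.5, 0.2, 62],
    [0, 0, -0.7, 0.29, 62],
    [0, 0, -0.8, 0.29, 62],
    [0, 0, -0.8, 0.29, 62],
  ],
)

```text
time_s: 54.9
tcp_pos: [0.6118, -0.134, 0.1854]
ee_rot: [[0.889, -0.458, -0.001], [-0.458, -0.889, 0.0], [-0.001, 0.0, -1.0]]
wrist_force: [-0.3, 0.3, 0.3]
gripper_width: 0.711
gripper_force: 0.0
```

Run:
```python
from station import r
from h import *
s=r.sense();print(np.round(s["tcp_pos"],4),s["joints"],s["gripper_width"],s["wrist_force"])
W=r.capture("wrist");T=r.capture("top");S=r.capture("scene")
cv2.imwrite("pics/k.png",W["pixels"][...,::-1])
g=cv2.cvtColor(W["pixels"],cv2.COLOR_RGB2GRAY)
for P in([.6105,-.135,.163],[.6037,-.2067,.131],[.6173,-.0633,.131]):print(pix(W,P).round(1))
h=cv2.cvtColor(W["pixels"],cv2.COLOR_RGB2GRAY)
cc=cv2.HoughCircles(cv2.medianBlur(h,3),cv2.HOUGH_GRADIENT,1,40,param1=100,param2=22,minRadius=15,maxRadius=75)
print(cc.round(0)[0][:8].tolist() if cc is not None else None)
```

```text
[ 0.6118 -0.134   0.1854] [ 2.41941979e+00  2.45033779e+01 -3.76013978e+00 -1.52829943e-02
 -6.17700597e+01  6.03143120e+01] 0.7107994462292421 [-0.31965256  0.31218699  0.33842704]
[281.4 257. ]
[384.8 198.9]
[183.5 275.4]
[[222.0, 38.0, 63.0], [44.0, 228.0, 48.0], [174.0, 146.0, 36.0], [366.0, 290.0, 56.0], [210.0, 288.0, 74.0], [218.0, 210.0, 36.0], [518.0, 222.0, 30.0], [270.0, 258.0, 74.0]]
```

Run:
```python
from h import *
g=cv2.cvtColor(cv2.imread("pics/k.png"),cv2.COLOR_BGR2GRAY)
for v in range(200,272,6):print(v,g[v,216:350:5].tolist())
```

```text
200 [200, 199, 105, 99, 99, 99, 100, 94, 121, 140, 47, 46, 51, 66, 53, 42, 139, 126, 89, 106, 115, 140, 144, 142, 145, 145, 146]
206 [107, 96, 96, 97, 99, 99, 98, 98, 64, 144, 105, 118, 145, 132, 128, 112, 105, 119, 139, 142, 142, 145, 145, 148, 145, 144, 139]
212 [105, 97, 95, 96, 98, 99, 99, 98, 96, 113, 17, 12, 14, 17, 15, 14, 45, 137, 143, 144, 147, 146, 142, 142, 141, 147, 147]
218 [136, 139, 100, 96, 98, 99, 98, 101, 17, 11, 13, 19, 15, 20, 19, 22, 16, 16, 84, 142, 142, 143, 145, 143, 146, 148, 147]
224 [103, 133, 130, 99, 98, 179, 111, 17, 15, 18, 18, 20, 17, 20, 18, 18, 19, 16, 17, 114, 144, 146, 146, 146, 145, 142, 142]
230 [102, 105, 124, 107, 114, 138, 130, 15, 18, 18, 22, 21, 19, 21, 17, 17, 21, 22, 16, 17, 145, 145, 142, 144, 131, 73, 57]
236 [106, 118, 139, 144, 140, 141, 17, 17, 21, 21, 17, 19, 31, 28, 24, 22, 20, 21, 17, 17, 113, 127, 122, 127, 111, 52, 59]
242 [144, 141, 144, 147, 149, 145, 18, 17, 20, 21, 68, 146, 145, 144, 144, 145, 32, 19, 21, 18, 21, 133, 136, 129, 94, 90, 47]
248 [22, 52, 144, 143, 141, 138, 17, 17, 19, 47, 140, 21, 141, 144, 145, 143, 150, 21, 17, 16, 25, 151, 151, 131, 25, 17, 13]
254 [23, 39, 145, 142, 139, 139, 21, 17, 19, 137, 144, 141, 61, 63, 66, 144, 142, 68, 20, 18, 19, 111, 147, 156, 19, 23, 23]
260 [17, 30, 144, 141, 145, 140, 16, 19, 18, 135, 142, 144, 62, 61, 64, 148, 142, 46, 18, 19, 43, 142, 140, 141, 19, 19, 22]
266 [19, 26, 142, 138, 137, 182, 69, 18, 20, 28, 142, 140, 143, 140, 139, 143, 144, 17, 20, 18, 133, 136, 135, 137, 22, 22, 22]
```

The knob's hub sits at (281,257), exactly where it was predicted for a shut bridge. I'll descend and grip it.

servo_tool(
  targets=[
    [-0.01, 0, -0.4, 0, 62],
    [-0.01, 0, -0.8, 0, 62],
    [-0.01, 0, -1.15, 0, 62],
    [-0.01, 0, -1.3, 0, 62],
    [-0.01, 0, -1.3, 0, 40],
  ],
)

```text
time_s: 55.47
tcp_pos: [0.6106, -0.1349, 0.1456]
ee_rot: [[0.889, -0.458, -0.002], [-0.458, -0.889, 0.0], [-0.002, 0.001, -1.0]]
wrist_force: [0.0, 0.1, -0.1]
gripper_width: 0.685
gripper_force: 0.0
```

servo_tool(
  targets=[
    [0, 0, 0, 0, 30],
    [0, 0, 0, 0, 30],
    [0, 0, 0, 0, 30],
    [0, 0, 0, 0, 30],
    [0, 0, 0, 0, 30],
  ],
)

```text
time_s: 55.88
tcp_pos: [0.6116, -0.1352, 0.1477]
ee_rot: [[0.889, -0.457, 0.001], [-0.457, -0.889, -0.001], [0.002, -0.0, -1.0]]
wrist_force: [-0.7, -1.5, 1.9]
gripper_width: 0.494
gripper_force: 30.0
```

```bash
python3 -c "
from station import r
s=r.sense();print(s['tcp_pos'],s['wrist_force'],s['moment'],s['gripper_width'],s['gripper_force'])"
```

```text
[ 0.61163068 -0.13519074  0.1476821 ] [-0.74846919 -1.46771922  1.89258758] [-0.30018217  0.15399616  0.05989741] 0.49390603878902267 30.000369055196643
```

```bash
cat > m.py <<'E'
from station import r
import numpy as np
s=r.sense();R=np.array(s["ee_rot"]);print("Mz",round(s["moment"][2],3),"yaw",round(float(np.arctan2(R[1,1],R[0,1])),3),"F",np.round(s["wrist_force"],1),"t6",round(s["effort"][5],3))
E
python3 m.py
```

```text
Mz 0.06 yaw -2.045 F [-0.7 -1.5  1.9] t6 -0.033
```

servo_tool(
  targets=[
    [0, 0, 0, -0.1, 30],
    [0, 0, 0, -0.2, 30],
    [0, 0, 0, -0.3, 30],
    [0, 0, 0, -0.4, 30],
    [0, 0, 0, -0.5, 30],
  ],
)

```text
time_s: 56.3
tcp_pos: [0.6117, -0.1351, 0.1477]
ee_rot: [[0.558, -0.83, 0.002], [-0.83, -0.558, -0.0], [0.001, -0.001, -1.0]]
wrist_force: [-0.0, -0.3, 1.9]
gripper_width: 0.498
gripper_force: 30.0
```

```bash
python3 m.py
```

```text
Mz 0.058 yaw -2.55 F [-0.  -0.3  1.9] t6 0.697
```

servo_tool(
  targets=[
    [0, 0, 0, -0.07, 30],
    [0, 0, 0, -0.14, 30],
    [0, 0, 0, -0.2, 30],
    [0, 0, 0, -0.2, 30],
    [0, 0, 0, -0.2, 30],
  ],
)

```text
time_s: 56.72
tcp_pos: [0.6117, -0.135, 0.1477]
ee_rot: [[0.387, -0.922, 0.002], [-0.922, -0.387, -0.0], [0.001, -0.001, -1.0]]
wrist_force: [-0.2, -1.0, 2.4]
gripper_width: 0.495
gripper_force: 30.0
```

```bash
python3 m.py
```

```text
Mz -0.008 yaw -2.744 F [-0.2 -1.   2.4] t6 -0.017
```

servo_tool(
  targets=[
    [0, 0, 0, -0.05, 30],
    [0, 0, 0, -0.1, 30],
    [0, 0, 0, -0.15, 30],
    [0, 0, 0, -0.2, 30],
    [0, 0, 0, -0.25, 30],
  ],
)

```text
time_s: 57.13
tcp_pos: [0.6118, -0.135, 0.1477]
ee_rot: [[0.145, -0.989, 0.002], [-0.989, -0.145, -0.0], [0.001, -0.002, -1.0]]
wrist_force: [-0.4, -0.4, 2.6]
gripper_width: 0.494
gripper_force: 30.0
```

```bash
python3 m.py
```

```text
Mz 0.117 yaw -2.996 F [-0.4 -0.4  2.6] t6 0.304
```

servo_tool(
  targets=[
    [0, 0, 0, -0.05, 30],
    [0, 0, 0, -0.1, 30],
    [0, 0, 0, -0.15, 30],
    [0, 0, 0, -0.2, 30],
    [0, 0, 0, -0.25, 30],
  ],
)

```text
time_s: 57.55
tcp_pos: [0.6118, -0.1351, 0.1477]
ee_rot: [[-0.104, -0.995, 0.002], [-0.995, 0.104, -0.0], [0.0, -0.002, -1.0]]
wrist_force: [-0.8, -1.0, 2.8]
gripper_width: 0.491
gripper_force: 30.0
```

```bash
python3 m.py
```

```text
Mz 0.103 yaw 3.037 F [-0.8 -1.   2.8] t6 0.304
```

servo_tool(
  targets=[
    [0, 0, 0, -0.05, 30],
    [0, 0, 0, -0.1, 30],
    [0, 0, 0, -0.15, 30],
    [0, 0, 0, -0.2, 30],
    [0, 0, 0, -0.2, 30],
  ],
)

```text
time_s: 57.97
tcp_pos: [0.6119, -0.135, 0.1477]
ee_rot: [[-0.299, -0.954, 0.002], [-0.954, 0.299, -0.0], [-0.0, -0.002, -1.0]]
wrist_force: [-0.2, -1.2, 2.9]
gripper_width: 0.499
gripper_force: 30.0
```

```bash
python3 m.py
```

```text
Mz -0.006 yaw 2.838 F [-0.2 -1.2  2.9] t6 -0.252
```

servo_tool(
  targets=[
    [0, 0, 0, -0.05, 30],
    [0, 0, 0, -0.1, 30],
    [0, 0, 0, -0.15, 30],
    [0, 0, 0, -0.2, 30],
    [0, 0, 0, -0.2, 30],
  ],
)

```text
time_s: 58.38
tcp_pos: [0.6119, -0.135, 0.1477]
ee_rot: [[-0.482, -0.876, 0.002], [-0.876, 0.482, -0.0], [-0.001, -0.002, -1.0]]
wrist_force: [-0.3, -0.6, 4.7]
gripper_width: 0.496
gripper_force: 30.0
```

```bash
python3 m.py
```

```text
Mz 0.015 yaw 2.639 F [-0.3 -0.6  4.7] t6 -0.275
```

servo_tool(
  targets=[
    [0, 0, 0, -0.05, 30],
    [0, 0, 0, -0.1, 30],
    [0, 0, 0, -0.15, 30],
    [0, 0, 0, -0.2, 30],
    [0, 0, 0, -0.2, 30],
  ],
)

```text
time_s: 58.8
tcp_pos: [0.6119, -0.1351, 0.1478]
ee_rot: [[-0.646, -0.764, 0.002], [-0.764, 0.646, -0.001], [-0.001, -0.002, -1.0]]
wrist_force: [0.1, -1.1, 5.9]
gripper_width: 0.499
gripper_force: 30.0
```

```bash
python3 m.py
```

```text
Mz 0.031 yaw 2.44 F [ 0.1 -1.1  5.9] t6 -0.294
```

servo_tool(
  targets=[
    [0, 0, 0, -0.03, 30],
    [0, 0, 0, -0.06, 30],
    [0, 0, 0, -0.09, 30],
    [0, 0, 0, -0.12, 30],
    [0, 0, 0, -0.15, 30],
  ],
)

```text
time_s: 59.22
tcp_pos: [0.6119, -0.1351, 0.1478]
ee_rot: [[-0.752, -0.659, 0.002], [-0.659, 0.752, -0.001], [-0.001, -0.002, -1.0]]
wrist_force: [0.5, -0.6, 5.3]
gripper_width: 0.494
gripper_force: 30.0
```

```bash
python3 m.py
```

```text
Mz 0.026 yaw 2.29 F [ 0.5 -0.6  5.3] t6 0.164
```

servo_tool(
  targets=[
    [0, 0, 0, -0.03, 30],
    [0, 0, 0, -0.06, 30],
    [0, 0, 0, -0.09, 30],
    [0, 0, 0, -0.12, 30],
    [0, 0, 0, -0.15, 30],
  ],
)

```text
time_s: 59.63
tcp_pos: [0.6119, -0.1351, 0.1478]
ee_rot: [[-0.842, -0.539, 0.002], [-0.539, 0.842, -0.001], [-0.001, -0.002, -1.0]]
wrist_force: [0.7, -1.8, 5.2]
gripper_width: 0.5
gripper_force: 30.0
```

```bash
python3 m.py
```

```text
Mz 0.023 yaw 2.14 F [ 0.7 -1.8  5.2] t6 0.213
```

servo_tool(
  targets=[
    [0, 0, 0, -0.03, 30],
    [0, 0, 0, -0.06, 30],
    [0, 0, 0, -0.09, 30],
    [0, 0, 0, -0.12, 30],
    [0, 0, 0, -0.15, 30],
  ],
)

```text
time_s: 60.05
tcp_pos: [0.612, -0.1352, 0.1478]
ee_rot: [[-0.913, -0.407, 0.002], [-0.407, 0.913, -0.001], [-0.002, -0.001, -1.0]]
wrist_force: [1.3, -1.5, 5.3]
gripper_width: 0.497
gripper_force: 30.0
```

```bash
python3 m.py
```

```text
Mz 0.096 yaw 1.99 F [ 1.3 -1.5  5.3] t6 0.178
```

servo_tool(
  targets=[
    [0, 0, 0, -0.06, 30],
    [0, 0, 0, -0.12, 30],
    [0, 0, 0, -0.18, 30],
    [0, 0, 0, -0.23, 30],
    [0, 0, 0, -0.28, 30],
  ],
)

```text
time_s: 60.47
tcp_pos: [0.612, -0.1352, 0.1478]
ee_rot: [[-0.99, -0.138, 0.002], [-0.138, 0.99, -0.001], [-0.002, -0.001, -1.0]]
wrist_force: [0.1, -1.8, 4.9]
gripper_width: 0.497
gripper_force: 30.0
```

```bash
python3 m.py
```

```text
Mz 0.07 yaw 1.709 F [ 0.1 -1.8  4.9] t6 0.323
```

servo_tool(
  targets=[
    [0, 0, 0, 0, 30],
    [0, 0, 0, 0, 46],
    [0, 0, 0, 0, 56],
    [0, 0, 0, 0, 62],
    [0, 0, 0, 0, 62],
  ],
)

```text
time_s: 60.88
tcp_pos: [0.6104, -0.1346, 0.1457]
ee_rot: [[-0.991, -0.137, -0.002], [-0.137, 0.991, 0.001], [0.002, 0.001, -1.0]]
wrist_force: [-0.4, 0.3, 0.5]
gripper_width: 0.662
gripper_force: 0.0
```

servo_tool(
  targets=[
    [0, 0, 0.1, 0, 62],
    [0, 0, 0.5, 0, 62],
    [0, 0, 1.2, 0, 62],
    [0, 0, 2, 0, 62],
    [0, 0, 2.6, 0, 62],
  ],
)

```text
time_s: 61.3
tcp_pos: [0.6114, -0.1349, 0.2265]
ee_rot: [[-0.991, -0.137, 0.001], [-0.137, 0.991, -0.0], [-0.001, -0.0, -1.0]]
wrist_force: [-0.1, 0.6, -0.2]
gripper_width: 0.712
gripper_force: 0.0
```

```bash
python3 m.py
python3 - <<'E'
from station import r
from h import *
S=r.capture("scene");W=r.capture("wrist");s=r.sense();print(s["time_s"],s["tcp_pos"],s["gripper_width"])
h=cv2.cvtColor(S["pixels"],cv2.COLOR_RGB2HSV);m=((h[...,0]<16)&(h[...,1]>120)&(h[...,2]>25)).astype(np.uint8)
ys,xs=np.nonzero(m[170:245,270:330]);print("brown",xs.min()+270,xs.max()+270,ys.min()+170,ys.max()+170,len(xs))
for P in([.6105,-.135,.163],[.6173,-.0633,.131]):print(pix(W,P).round(1))
g=cv2.cvtColor(W["pixels"],cv2.COLOR_RGB2GRAY);u,v=pix(W,[.6105,-.135,.163]).round().astype(int)
for q in range(v-36,v+16,6):print(q,g[q,u-42:u+46:6].tolist())
E
```

```text
Mz -0.013 yaw 1.708 F [-0.1  0.6 -0.2] t6 -0.003
61.4 [ 0.61297302 -0.13502426  0.22879538] 0.7132942436093669
brown 294 307 203 228 194
[278.1 229.4]
[364.2 236.7]
193 [174, 175, 176, 158, 135, 134, 33, 28, 65, 142, 168, 118, 124, 127, 205]
199 [180, 179, 179, 178, 50, 23, 26, 24, 22, 21, 44, 123, 122, 122, 119]
205 [171, 180, 178, 84, 21, 24, 25, 29, 25, 23, 22, 50, 139, 130, 121]
211 [177, 177, 175, 27, 24, 27, 25, 26, 28, 25, 24, 22, 171, 169, 169]
217 [170, 171, 154, 23, 27, 29, 176, 177, 180, 52, 26, 22, 63, 175, 173]
223 [87, 86, 67, 23, 29, 173, 34, 171, 177, 179, 26, 27, 54, 178, 175]
229 [73, 78, 75, 25, 26, 175, 152, 78, 88, 177, 52, 27, 32, 180, 178]
235 [143, 145, 125, 24, 26, 168, 175, 83, 170, 180, 37, 26, 60, 173, 174]
241 [143, 140, 136, 22, 25, 63, 172, 174, 174, 145, 27, 26, 131, 131, 135]
```

```bash
python3 -c "
from station import r
print(r.finish_job())"
```

```text
the job is handed in; nothing more can be done
None
```

I handed the job in at about 61 s: the block stands upright in the nest, the bridge is shut against its stop, and the arm is clear. I turned the knob 2.5 rad clockwise, which should be 1–4 clicks, probably 1–2. That count comes from the turn angle and a levelling-off of the upward force; I never detected a click directly. The block tipped over in the nest twice before it stood.

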